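# Change the load on a drawer-runner test stand

### The arm

A 7-joint arm with a two-finger parallel gripper is mounted at the origin on the work surface. World frame = base frame: x ahead of the robot, y to its left, z up, the work surface at z = 0. Lengths are in mm, angles in rad, forces in N, time in s.
With the tool pointing down it reaches from about 400 to 875 mm from the base axis. Payload 4.4 kg.
Tool frame: the origin (TCP) lies at the very end of the fingers, on their centre line; the grasp point (between the pads) lies 19 mm behind it (ctrl.grasp_offset is the distance from the TCP to the grasp point, in mm); z points along the fingers, y is the line along which they close (so a half turn about z gives the same grasp; the last joint's range is limited). The gripper opens to 85 mm and grips with 20 to 120 N. Pads are 22 mm wide; open, the fingers measure 114 mm over their backs; the gripper's body (76 mm by 85 mm) begins 54 mm behind the grasp point. The pads swing forward as they close: fully open they stand 13 mm farther back than shut.
Start: joints at [-1.179, 0.628, 0.038, 1.517, -0.027, 0.996, -0.02], TCP at [287.263, 583.093, 209.213] pointing down, gripper open.
Joint ranges: [-3.06, 3.06], [-0.37, 2.12], [-1.25, 1.32], [0.18, 2.47], [-1.1, 4.24], [0.23, 1.98], [-2.94, 2.94]. Speed limits (rad/s): [2.57, 2.57, 3.14, 3.14, 3.14, 3.14, 3.14].

### API

Orientations are given as [roll, pitch, yaw] about the fixed x, y, z axes, in that order (R = Rz(yaw) Ry(pitch) Rx(roll)).
In Python, from cell import status, cams, ctrl gives the robot as it stands.
- The arm moves only by the tool move_arm, never from a script. Its argument "plan" is a list of rows, each a list of 3 entries, a list of its own where there are three numbers: the shift along the world's x, y, z in mm, then the turn, a rotation vector about the world's x, y, z in degrees, then the opening, from 0 (shut) to 1 (fully open). In form: [[[x, y, z], [wx, wy, wz], gripper], ...]. A call has 1 to 10 rows; each row shifts and turns the commanded pose from where the row before left it; what a row does not reach is not made up. A row lasts 1/8 s, in which the tool goes at most 62.5 mm and 10.7 degrees, less where a joint would pass 70% of its speed; a pose out of reach is approached as far as the arm can. A call with a gripper value outside its range is refused whole. The fingers move at their own pace and stop on an object; the grip force is fixed at half the most. Time passes only in rows, so rows that do not move let the fingers close. It gives the time, the measured TCP pose, the force, the opening and the grip force at its end, in the units of the state.
- status.read_state(): the state, without advancing time (a new reading comes with each control period).
- cams.get_image(name): name is "side" or "top"; returns the picture (400x640x3 uint8, blue, green, red); there is no depth.
- cams.camera_params(name): a dict with "K" (3x3 intrinsics, pixels), "k1" (the pictures are not rectified: a ray, as slopes to the right and down, at radius r is drawn at 1 + k1 r^2 times it, then the intrinsics apply), "pose" (4x4, takes a point from camera to world coordinates). Camera axes: x right, y down, z forward; pixel columns grow to the right and rows downward; lengths in mm; the calibration is good to about 2 mm. A picture is of the moment at which its call begins. camera_params takes no time and is no camera call.
- ctrl.finish_job(): hands the job in; it is judged then, once.
The state is a dict: "clock": time; "qpos": joint angles; "qd": joint speeds; "tau": joint torques, N m; "eef_pos": TCP position; "tool_rot": TCP orientation; "force": force on the tool from outside, world axes, zero at the start; "torque": the same for the moment, N m; "width": finger opening in mm; "gripper_force": force on a finger pad.
Only numpy, scipy, OpenCV 4.12 (cv2) and the standard library are available. Lean on these libraries where they do the work, as an engineer would, in place of code of your own. Each camera call takes 0.05 s, during which the arm holds its last target. There are 200 camera calls.

### The job

Lower the red-handled front guard of the drawer-runner test stand all the way, take the red slotted disc off the hanger and lay it flat on the middle of the round black mat. Then slide every other slotted disc lying on the bench (two or three, in any order) sideways onto the hanger stem, flat and fully home, with their slots turned at least 40 degrees away from one another, and finally raise the guard fully again. Leave the spray can, tape measure and offcut alone.

Things in the scene. Friction and masses are not known exactly. Their poses are not given: they have to be found in the camera images.
- stem (a point): vertical steel hanger stem, 12 mm thick, with a foot plate 64 mm across, hung under the end of a drawer runner (26 mm wide, 107 to 129 mm above this point, ending 8 mm in front of the stem, post behind). Fixed, 110 mm above the bench. Point: stem axis at the foot plate's top face, where the lowest disc rests. x from front guard to post, z up. Flat deck 14 mm below this point.
- guard (a joint): height of the sliding front guard in m: 0 fully down (open), 0.08 fully up (shut). It slides straight up and down, stays where it is left, and needs about 3 N down or 11 N up to move it.
- guard_handle (a point): middle of the guard's handle: a red upright fin on top of the clear panel, 80 mm long (along y), 12 mm thick (x), 30 mm high; point 14 mm below its top edge and 104 mm above the bench when fully down. 165 mm in front of the stem, midway between two guide posts 302 mm apart and 190 mm high; from 50 mm behind it the stand is a flat-topped box 96 mm high.
- mat_top (a point): round black rubber mat, 110 mm across and 6 mm thick, fixed to the bench, the parking place of the red disc; this point is the centre of its top face.
- disc_red_c (a point): Red metal disc, 80 mm across, 12 mm thick, 0.2 to 0.3 kg; slot 18 mm wide, open at one side, ending 8 mm past the centre; opposite it a black grip tab 26 mm wide, 12 mm thick, out to 94 mm from the centre. At the start it hangs on the stem, on the foot plate, tab roughly to the front. Point: disc centre, half-way up; x out through the slot's mouth (tab along -x), z up (both faces alike).
- disc_red_tab (a point): middle of the red disc's black tab, 72 mm from the disc's centre, half-way up; axes as the disc's. The tab is free for gripping across its 26 mm width from 45 to 94 mm from the centre.
- disc_blue_c (a point): Blue metal disc, 80 mm across, 12 mm thick, 0.2 to 0.3 kg; slot 18 mm wide, open at one side, ending 8 mm past the centre; opposite it a black grip tab 26 mm wide, 12 mm thick, out to 94 mm from the centre. It lies on the bench beside the stand, tab away from it; may be absent. Point: disc centre, half-way up; x out through the slot's mouth (tab along -x), z up (both faces alike).
- disc_blue_tab (a point): middle of the blue disc's black tab, 72 mm from the disc's centre, half-way up; axes as the disc's. The tab is free for gripping across its 26 mm width from 45 to 94 mm from the centre.
- disc_yellow_c (a point): Yellow metal disc, 80 mm across, 12 mm thick, 0.2 to 0.3 kg; slot 18 mm wide, open at one side, ending 8 mm past the centre; opposite it a black grip tab 26 mm wide, 12 mm thick, out to 94 mm from the centre. It lies on the bench beside the stand, tab away from it; may be absent. Point: disc centre, half-way up; x out through the slot's mouth (tab along -x), z up (both faces alike).
- disc_yellow_tab (a point): middle of the yellow disc's black tab, 72 mm from the disc's centre, half-way up; axes as the disc's. The tab is free for gripping across its 26 mm width from 45 to 94 mm from the centre.
- disc_green_c (a point): Green metal disc, 80 mm across, 12 mm thick, 0.2 to 0.3 kg; slot 18 mm wide, open at one side, ending 8 mm past the centre; opposite it a black grip tab 26 mm wide, 12 mm thick, out to 94 mm from the centre. It lies on the bench beside the stand, tab away from it; may be absent. Point: disc centre, half-way up; x out through the slot's mouth (tab along -x), z up (both faces alike).
- disc_green_tab (a point): middle of the green disc's black tab, 72 mm from the disc's centre, half-way up; axes as the disc's. The tab is free for gripping across its 26 mm width from 45 to 94 mm from the centre.
- spray_mid (a point): white spray can, 52 mm across, 160 mm high, standing on the bench: leave it alone; middle of it.
- tape_mid (a point): yellow and black tape measure, 65 x 35 x 60 mm: leave it alone; middle of it.
- offcut_mid (a point): white board offcut lying flat, 150 x 60 x 18 mm: leave it alone; middle of it.
Things that resemble listed ones, but are neither listed nor needed, are in the scene too. Of the things that look like the part that bears disc_blue_c, take the one that is farthest to the robot's right at the start. Of the things that look like the part that bears disc_green_c, the larger one is meant.

How it is judged:
By the outcome, as a careful person would: the job done as asked, in the order asked, and still so for the second after the job is handed in, with the robot touching nothing.
Of disc_blue, disc_yellow, disc_green only 2 to 3 are there at a start; the rules pass over those that are not, and their reading is None.
At some moment in a run one of disc_blue, disc_yellow, disc_green may be knocked a few centimetres aside while the robot is not near it.
Once in a run the grip may slacken for a moment while it holds something.
It also fails if it takes over 210 s, if anything falls off the work surface, if the arm or the gripper's body presses on something with over 40 N, if the wrist force passes 120 N, or if a joint passes its speed limit or range.

## Working session

There is one attempt and no reset: what is moved stays moved. The work goes in short steps, Python scripts to look and compute and a tool call to move; the robot and the scene stay as the last step left them, time stands still between calls to the robot, and variables do not carry over. Pictures are saved under pics/ and viewed, at most 17 in all, crops included, and the job is handed in when it is done.

Besides the shell and the picture viewer there is one more tool, called after ">>>" as name([rows], argument=value, ...), one row to a line, values as JSON. move_arm: Moves the arm, as the interface text tells. Its arguments: {"type":"object","properties":{"plan":{"type":"array","items":{"type":"array"}}},"required":["plan"]}

```bash
ls; mkdir -p pics; python3 - <<'E'
from cell import status,cams,ctrl
import cv2,numpy as np
for n in("top","side"):
    cv2.imwrite(f"pics/{n}0.png",cams.get_image(n)); p=cams.camera_params(n); print(n,np.round(p["K"],1).tolist(),p["k1"],np.round(p["pose"],3).tolist())
s=status.read_state(); print(s); print(ctrl.grasp_offset)
E
```

```text
pics
top [[442.4, 0.0, 322.2], [0.0, 442.4, 197.3], [0.0, 0.0, 1.0]] -0.03214413697251623 [[-0.027, -0.996, 0.084, 374.564], [-1.0, 0.025, -0.015, 56.48], [0.013, -0.085, -0.996, 1499.313], [0.0, 0.0, 0.0, 1.0]]
side [[500.9, 0.0, 326.0], [0.0, 500.9, 205.6], [0.0, 0.0, 1.0]] -0.16212655838656448 [[0.85, -0.41, 0.332, 47.077], [-0.527, -0.659, 0.536, -661.219], [-0.001, -0.631, -0.776, 1140.476], [0.0, 0.0, 0.0, 1.0]]
{'clock': 0.1, 'qpos': array([-1.17878723,  0.62921743,  0.03842128,  1.51825476, -0.02700689,
        0.996294  , -0.02003934]), 'qd': array([ 3.97398859e-04, -2.76653592e-03, -8.78015171e-05, -1.28345657e-03,
        7.12904036e-04, -3.24206259e-03, -8.05743350e-04]), 'tau': array([ 3.61450060e-03, -5.64531791e+01,  1.23123061e+00, -1.93974620e+01,
        1.14502420e-02,  5.40046240e-03, -9.17112828e-06]), 'eef_pos': array([286.98910202, 582.56183899, 208.40833342]), 'tool_rot': array([-3.13993600e+00, -5.18186065e-06,  2.68375976e+00]), 'force': array([-0.25683085,  0.86670824,  0.10990778]), 'torque': array([ 0.01290715,  0.01223124, -0.09062164]), 'gripper_force': 0.0, 'width': 85.37806047058365}
18.700000000000003
```

View pics/top0.png

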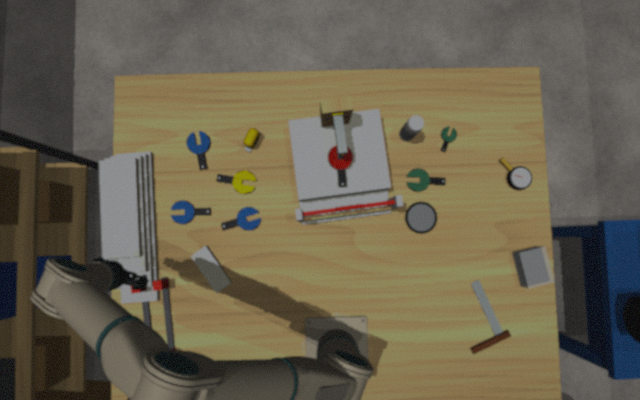

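View pics/side0.png

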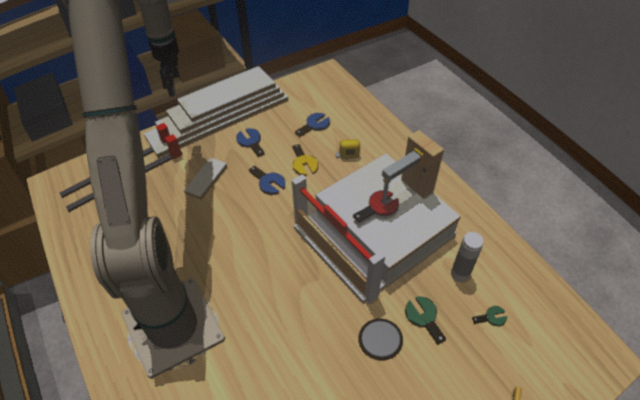

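The top view shows red disc (341,158), handle (350,209), mat (421,217), yellow (244,181), target blue (248,218) which is rightmost of three, and large green (418,180). All three discs are present. Next I measure them with both cameras.

```bash
cat > h.py <<'E'
from cell import status,cams,ctrl
import cv2,numpy as np
CP={n:cams.camera_params(n) for n in("top","side")}
def ray(n,uv):
    p=CP[n];K=np.array(p["K"]);T=np.array(p["pose"])
    d=(np.array(uv,float)-K[:2,2])/[K[0,0],K[1,1]]; s=d.copy()
    for _ in range(20): s=d/(1+p["k1"]*(s@s))
    return T[:3,3],T[:3,:3]@np.r_[s,1]
def plane(n,uv,z):
    o,d=ray(n,uv); return o+d*(z-o[2])/d[2]
def proj(n,P):
    p=CP[n];T=np.array(p["pose"]);c=T[:3,:3].T@(np.array(P,float)-T[:3,3]);s=c[:2]/c[2]
    s=s*(1+p["k1"]*(s@s));return s*[p["K"][0][0],p["K"][1][1]]+np.array(p["K"])[:2,2]
HUE=dict(red=(-6,6),yellow=(22,34),green=(60,95),blue=(98,125))
def mask(im,c,smin=110,vmin=35):
    h=cv2.cvtColor(im,cv2.COLOR_BGR2HSV).astype(int);H=(h[...,0]+20)%180-20;lo,hi=HUE[c]
    return ((H>=lo)&(H<=hi)&(h[...,1]>smin)&(h[...,2]>vmin)).astype(np.uint8)
def blobs(n,im,c,z,amin=60,**k):
    "contours as world points on plane z"
    out=[]
    for q in cv2.findContours(mask(im,c,**k),cv2.RETR_EXTERNAL,cv2.CHAIN_APPROX_NONE)[0]:
        if cv2.contourArea(q)<amin: continue
        W=np.array([plane(n,u,z)[:2] for u in q[:,0]],np.float32)
        out.append((q,W))
    return out
def discs(n,im,c,z):
    "circle on the hull of the coloured part, slot from area centroid offset, tab from dark pixels"
    r=[]
    for q,W in blobs(n,im,c,z):
        (x,y),R=cv2.minEnclosingCircle(W)
        m=cv2.moments(W.reshape(-1,1,2));g=np.array([m["m10"],m["m01"]])/max(m["m00"],1e-6)
        hs=cv2.cvtColor(im,cv2.COLOR_BGR2GRAY); C=np.array([x,y])
        # dark ring samples at 60..88 mm
        a=np.radians(np.arange(0,360,2)); v=[]
        for t in a:
            v.append(np.mean([hs[tuple(np.clip(np.round(proj(n,[x+k*np.cos(t),y+k*np.sin(t),z])[::-1]).astype(int),0,[399,639]))] for k in(54,60,66,72,78,84)]))
        v=np.array(v); i=v.argmin(); w=np.clip(v.min()+ .4*(np.median(v)-v.min())-v,0,None)
        d=np.angle(np.exp(1j*(a-a[i])));w[abs(d)>.45]=0
        tab=np.degrees(a[i]+(w@d)/w.sum())
        d=C-g; r.append((np.round(C,1),round(R,1),round(float(np.degrees(np.arctan2(d[1],d[0]))),0),round(float(tab),1),np.round(q[:,0].mean(0),0)))
    return r
E
python3 - <<'E'
from h import *
I={n:cv2.imread(f"pics/{n}0.png") for n in("top","side")}
for c,z in(("red",122),("blue",12),("yellow",12),("green",12)):
    for n in I:
        for r in discs(n,I[n],c,z): print(c,n,*r)
# handle
for n in I:
    for q,W in blobs(n,I[n],"red",198): print("handle?",n,cv2.minAreaRect(W),q[:,0].min(0),q[:,0].max(0))
for n in I:
    g=cv2.cvtColor(I[n],cv2.COLOR_BGR2HSV)
    u=(421,217) if n=="top" else (381,339)
    print(g[u[1],u[0]], [plane(n,u,6).round(0)])
E
```

```text
red top [237.9 541.1] 25.2 -40.0 87.3 [161. 284.]
red top [457.1 -46.5] 144.3 88.0 275.6 [349. 208.]
red top [614.9 -23.3] 39.2 -5.0 184.0 [340. 158.]
red side [615.4 -26.7] 39.7 18.0 187.1 [383. 203.]
red side [468.3 -10.3] 141.1 168.0 272.6 [335. 222.]
red side [220.6 512.2] 81.2 -8.0 260.5 [169. 140.]
blue top [ -38.7 -818.6] 82.1 47.0 280.2 [580. 350.]
blue top [ 215.8 1098.1] 93.7 117.0 85.2 [  7. 288.]
blue top [280.1 972.4] 49.3 -144.0 299.0 [ 41. 267.]
blue top [ 358.1 -817.5] 69.6 122.0 230.9 [573. 232.]
blue top [ 131.3 -990.6] 271.0 -141.0 256.6 [618. 298.]
blue top [434.6 285.3] 38.6 -85.0 105.0 [248. 218.]
blue top [465.  504.2] 38.8 71.0 268.9 [182. 212.]
blue top [699.4 451.6] 38.1 10.0 191.5 [198. 142.]
blue side [438.1 282.8] 38.3 -75.0 107.9 [272. 182.]
blue side [465.4 503.9] 36.7 108.0 268.8 [248. 137.]
blue side [702.1 450.2] 35.2 -8.0 194.3 [317. 121.]
blue side [199.7 783.9] 47.5 -122.0 23.2 [146. 119.]
blue side [-104. 1320.] 180.6 -148.0 124.6 [39. 75.]
blue side [ 291.5 1159.8] 255.8 -87.0 354.3 [137.  61.]
blue side [ 660.6 1339.4] 65.4 -81.0 271.3 [205.  1
[... 622 characters left out ...]
 (15.42780590057373, 272.5914306640625), 6.833998680114746) [303 199] [394 215]
handle? top ((598.1312255859375, -19.405376434326172), (69.53465270996094, 66.20693969726562), 79.7752685546875) [329 147] [352 170]
handle? side ((569.919921875, -75.77862548828125), (64.39086151123047, 69.37173461914062), 18.326364517211914) [369 191] [397 213]
handle? side ((445.31915283203125, -57.99346923828125), (25.650066375732422, 261.0418701171875), 5.83754301071167) [300 188] [371 259]
handle? side ((205.122314453125, 424.516845703125), (36.007423400878906, 149.5723114013672), 2.825584888458252) [157 123] [180 156]
[ 75   5 100] [array([ 425., -300.,    6.])]
[105   4 117] [array([ 426., -302.,    6.])]
```

```bash
python3 - <<'E'
import cv2
t=cv2.imread("pics/top0.png")[100:240,270:450]; s=cv2.imread("pics/side0.png")[120:370,260:480]
f=lambda i,k:cv2.convertScaleAbs(cv2.resize(i,None,fx=k,fy=k,interpolation=cv2.INTER_CUBIC),alpha=1.3)
cv2.imwrite("pics/t0c.png",f(t,4)); cv2.imwrite("pics/s0c.png",f(s,2.4))
E
```

```text
(no output)
```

View pics/t0c.png

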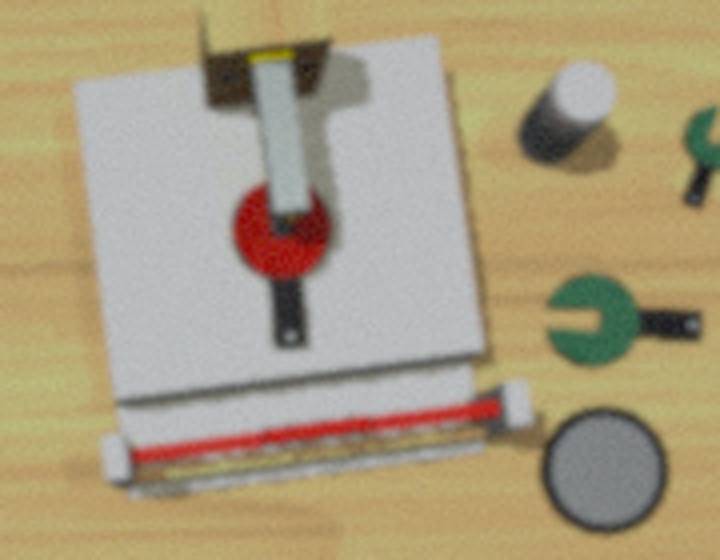

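View pics/s0c.png

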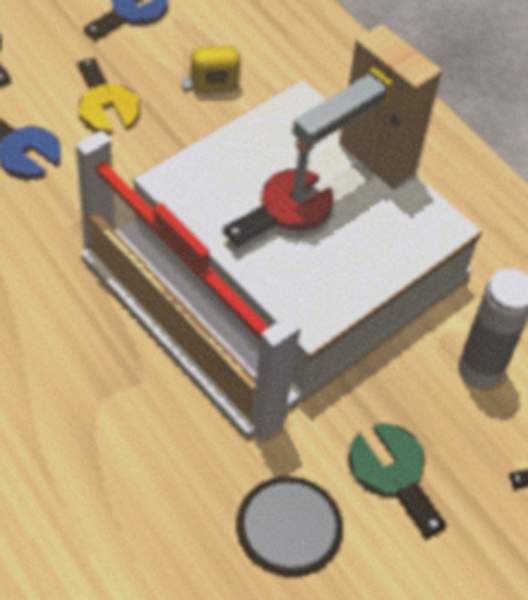

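>>> move_arm([
  [[14,-52,5],[0,0,-5.7],1],
  [[14,-52,5],[0,0,-5.7],1],
  [[14,-52,5],[0,0,-5.7],1],
  [[14,-52,5],[0,0,-5.7],1],
  [[14,-52,5],[0,0,-5.7],1],
  [[14,-52,5],[0,0,-5.7],1],
  [[14,-52,5],[0,0,-5.7],1],
  [[14,-52,5],[0,0,-5.7],0.5],
  [[14,-52,5],[0,0,-5.7],0.5],
  [[14,-52,0],[0,0,-5.7],0.5],
])

```text
clock: 1.35
eef_pos: [427.7, 61.5, 254.6]
tool_rot: [3.141, -0.0, 1.686]
force: [0.4, 0.3, -0.2]
width: 42.7
gripper_force: 0.0
```

```bash
python3 - <<'E'
from h import *
I={n:cv2.imread(f"pics/{n}0.png") for n in("top","side")}
HUE["green"]=(50,95)
for n in I:
    for v,s in((20,70),(25,90)):
        for q,W in blobs(n,I[n],"green",12,smin=s,vmin=v):print(n,v,s,cv2.minEnclosingCircle(W),len(q))
# mat: dark/gray low saturation circle at z=6
for n,u in(("top",(421,217)),("side",(381,339))):
    h=cv2.cvtColor(I[n],cv2.COLOR_BGR2HSV); m=(h[...,1]<70).astype(np.uint8)
    for q in cv2.findContours(m,cv2.RETR_EXTERNAL,cv2.CHAIN_APPROX_NONE)[0]:
        if cv2.pointPolygonTest(q,u,False)>0:
            W=np.array([plane(n,p,6)[:2] for p in q[:,0]],np.float32);print(n,cv2.fitEllipse(W),cv2.minEnclosingCircle(W))
E
```

```text
top 20 70 ((54.217140197753906, 750.9468994140625), 67.256103515625) 85
top 20 70 ((552.1206665039062, -294.9772033691406), 40.05909729003906) 84
top 20 70 ((704.0888061523438, -406.93218994140625), 26.183948516845703) 51
top 25 90 ((552.1094360351562, -296.5811767578125), 38.46906661987305) 78
top 25 90 ((703.751708984375, -405.4072265625), 25.301876068115234) 49
side 20 70 ((705.2892456054688, -410.8558654785156), 25.781789779663086) 70
side 20 70 ((551.7741088867188, -295.2165832519531), 39.290306091308594) 108
side 25 90 ((705.852783203125, -411.41973876953125), 24.04983901977539) 73
top ((424.9471435546875, -298.78875732421875), (99.35238647460938, 99.9233169555664), 24.988832473754883) ((425.66729736328125, -299.2258605957031), 52.119483947753906)
side ((426.0181884765625, -299.5902099609375), (98.29011535644531, 100.03524780273438), 140.1166534423828) ((425.8176574707031, -299.5543518066406), 52.28185272216797)
```

>>> move_arm([
  [[11,-53,0],[0,0,0],0.5],
  [[12,-53,0],[0,0,0],0.5],
  [[0,0,-30],[0,0,0],0.5],
  [[0,0,-30],[0,0,0],0.5],
  [[0,0,-20],[0,0,0],0.5],
  [[0,0,0],[0,0,0],0],
  [[0,0,0],[0,0,0],0],
  [[0,0,0],[0,0,0],0],
  [[0,0,0],[0,0,0],0],
])

```text
clock: 2.48
eef_pos: [450.7, -42.8, 174.8]
tool_rot: [3.14, 0.0, 1.689]
force: [-0.5, -0.2, 0.3]
width: -0.0
gripper_force: 0.0
```

```bash
python3 - <<'E'
from h import *
i=cams.get_image("side"); cv2.imwrite("pics/s1f.png",i)
cv2.imwrite("pics/s1.png",cv2.convertScaleAbs(cv2.resize(i[90:290,240:440],None,fx=2.8,fy=2.8,interpolation=cv2.INTER_CUBIC),alpha=1.4))
J=cams.get_image("top"); cv2.imwrite("pics/t1f.png",J)
p=lambda P:proj("side",P).round(0)
print(p([450.7,-42.8,174.8]),p([450.7,-42.8,198]),p([450.7,-42.8,118]))
E
```

```text
[333. 221.] [333. 215.] [333. 234.]
```

View pics/s1.png

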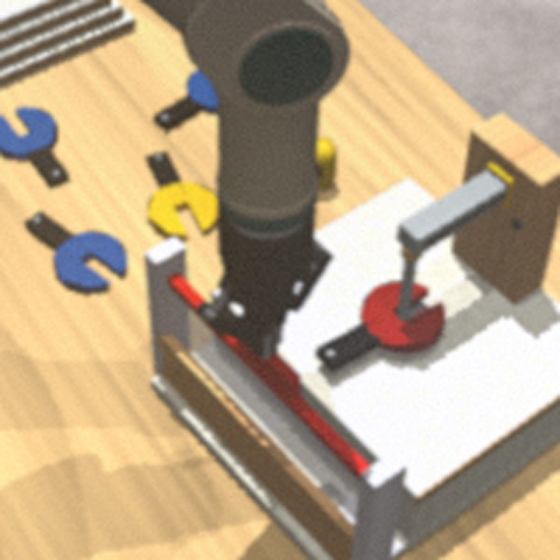

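```bash
python3 - <<'E'
from h import *
def tri(u,v):
    (a,d),(b,e)=ray("top",u),ray("side",v); d/=np.linalg.norm(d);e/=np.linalg.norm(e)
    s=np.linalg.lstsq(np.c_[d,-e],b-a,rcond=None)[0];p,q=a+s[0]*d,b+s[1]*e;return ((p+q)/2).round(1),np.linalg.norm(p-q).round(1)
print(tri((349,206.5),(336,215)))
for n in("top","side"):
    im=cv2.imread(f"pics/{n}0.png");m=mask(im,"red")
    if n=="top":
        for x in range(302,398,4): y=np.flatnonzero(m[195:222,x]); print(x,y.min()+195 if len(y) else 0,y.max()+195 if len(y) else 0,end="; ")
    else:
        for x in range(299,373,3): y=np.flatnonzero(m[180:262,x]); print(x,y.min()+180 if len(y) else 0,y.max()+180 if len(y) else 0,end="; ")
    print()
E
```

```text
(array([456.7, -42.8, 192.3]), np.float64(2.1))
302 0 0; 306 212 215; 310 212 215; 314 211 214; 318 211 213; 322 210 212; 326 210 212; 330 209 211; 334 208 211; 338 208 210; 342 207 210; 346 206 209; 350 206 208; 354 205 208; 358 205 207; 362 205 207; 366 204 206; 370 204 206; 374 203 205; 378 203 205; 382 202 204; 386 201 204; 390 200 204; 394 200 203; 
299 0 0; 302 188 193; 305 189 195; 308 193 199; 311 196 202; 314 199 205; 317 201 208; 320 204 211; 323 206 214; 326 205 217; 329 207 220; 332 210 223; 335 213 226; 338 216 229; 341 219 232; 344 222 235; 347 231 239; 350 234 242; 353 237 245; 356 240 248; 359 243 251; 362 246 254; 365 249 257; 368 252 258; 371 197 255;
```

```bash
python3 - <<'E'
from h import *
for z in(198,180,168): print(z,plane("top",(349,207.5),z).round(1),plane("side",(336,214.5),z).round(1))
for u in((325.5,205),(345,222)):
  for z in (198,118+30): print(u,plane("side",u,z).round(1))
m=cv2.imread("pics/s1f.png");k=mask(m,"red")
for x in range(302,373,3):
    y=np.flatnonzero(k[180:262,x]); print(x,y.min()+180 if len(y) else 0,y.max()+180 if len(y) else 0,end="; ")
print(status.read_state()["force"])
E
```

```text
198 [452.4 -41.8 198. ] [456.  -45.7 198. ]
180 [453.5 -43.2 180. ] [463.8 -33.9 180. ]
168 [454.2 -44.1 168. ] [469.  -26.1 168. ]
(325.5, 205) [450.1  -7.5 198. ]
(325.5, 205) [471.5  27.1 148. ]
(345, 222) [461.9 -75.9 198. ]
(345, 222) [483.9 -44.9 148. ]
302 188 193; 305 189 196; 308 193 199; 311 196 199; 314 0 0; 317 0 0; 320 210 211; 323 210 215; 326 213 217; 329 216 220; 332 218 223; 335 219 226; 338 217 229; 341 220 232; 344 223 235; 347 232 238; 350 235 241; 353 238 245; 356 241 248; 359 244 251; 362 247 254; 365 250 257; 368 252 259; 371 196 256; [-0.46533743 -0.15229829 -0.30665088]
```

```bash
python3 - <<'E'
import cv2,numpy as np
f=lambda i:cv2.convertScaleAbs(cv2.resize(i,(390,390),interpolation=cv2.INTER_CUBIC),alpha=1.8)
a=cv2.imread("pics/s1f.png")[180:245,300:365];b=cv2.imread("pics/t1f.png")[180:245,315:380]
cv2.imwrite("pics/z1.png",np.hstack([f(a),f(b)]))
E
```

```text
(no output)
```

View pics/z1.png

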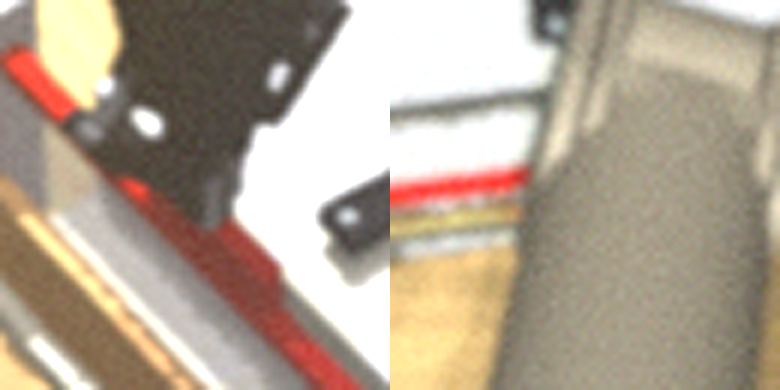

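```bash
python3 - <<'E'
from h import *
for z in (190,208,230): print(proj("side",[287,583,z]).round(1),proj("top",[287,583,z]).round(1))
E
```

```text
[177.2 100.5] [137.6 269.4]
[175.9  95.8] [135.2 269.9]
[174.4  90. ] [132.  270.5]
```

>>> move_arm([
  [[0,0,0],[0,0,0],0.4],
  [[0,0,0],[0,0,0],0.4],
  [[0,0,0],[0,0,0],0.4],
])

```text
clock: 2.95
eef_pos: [450.2, -42.9, 174.2]
tool_rot: [-3.142, -0.0, 1.689]
force: [-0.1, 0.4, -0.6]
width: 34.1
gripper_force: 0.0
```

>>> move_arm([
  [[0,0,-10],[0,0,0],0.4],
  [[0,0,0],[0,0,0],0.0],
  [[0,0,0],[0,0,0],0.0],
  [[0,0,0],[0,0,0],0.0],
])

```text
clock: 3.45
eef_pos: [454.9, -42.5, 164.4]
tool_rot: [3.134, 0.002, 1.689]
force: [9.6, 0.7, -8.1]
width: 9.5
gripper_force: 59.8
```

>>> move_arm([
  [[0,0,0],[0,0,0],0.4],
  [[5,0,0],[0,0,0],0.4],
  [[0,0,-8],[0,0,0],0.4],
  [[0,0,0],[0,0,0],0.0],
  [[0,0,0],[0,0,0],0.0],
  [[0,0,0],[0,0,0],0.0],
])

```text
clock: 4.2
eef_pos: [454.8, -42.9, 155.8]
tool_rot: [-3.141, -0.0, 1.688]
force: [0.6, -0.1, -6.7]
width: 11.0
gripper_force: 60.3
```

```bash
python3 - <<'E'
from h import *
i=cams.get_image("side"); cv2.imwrite("pics/s2f.png",i)
cv2.imwrite("pics/s2.png",cv2.convertScaleAbs(cv2.resize(i[165:265,280:390],None,fx=6,fy=6,interpolation=cv2.INTER_CUBIC),alpha=1.8))
E
```

```text
(no output)
```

View pics/s2.png

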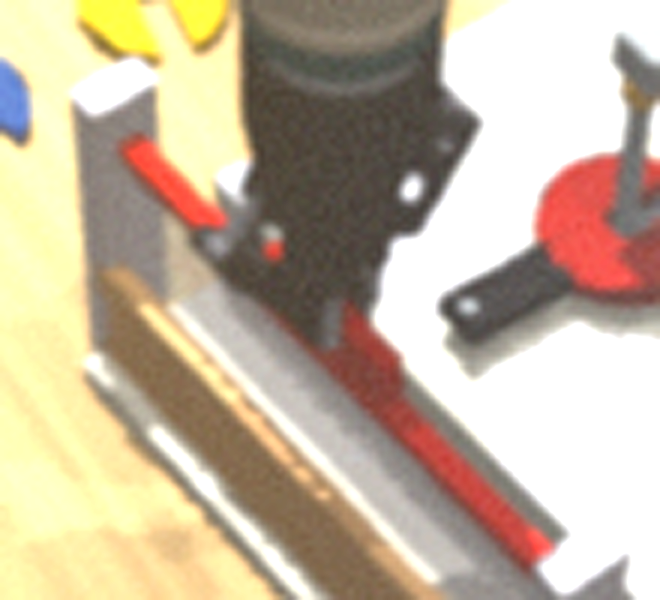

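>>> move_arm([
  [[0,0,-18],[0,0,0],0],
  [[0,0,-18],[0,0,0],0],
  [[0,0,-18],[0,0,0],0],
  [[0,0,-16],[0,0,0],0],
  [[0,0,-5],[0,0,0],0],
  [[0,0,0],[0,0,0],0],
])

```text
clock: 5.0
eef_pos: [454.8, -42.9, 80.8]
tool_rot: [-3.14, -0.0, 1.689]
force: [0.7, -0.5, -11.5]
width: 10.6
gripper_force: 59.8
```

>>> move_arm([
  [[0,0,-3],[0,0,0],0],
  [[0,0,-2],[0,0,0],0],
  [[0,0,0],[0,0,0],0],
])

```text
clock: 5.38
eef_pos: [455.0, -42.8, 79.5]
tool_rot: [3.14, -0.002, 1.688]
force: [-8.9, 1.6, 37.5]
width: 10.6
gripper_force: 66.3
```

>>> move_arm([
  [[0,0,3],[0,0,0],0],
  [[0,0,0],[0,0,0],0.4],
  [[0,0,0],[0,0,0],0.4],
  [[0,0,0],[0,0,0],0.4],
  [[0,0,40],[0,0,0],0.4],
  [[0,0,50],[0,0,0],0.5],
  [[0,0,0],[0,0,-10],0.6],
  [[20,2,0],[0,0,-10],0.6],
  [[20,2,0],[0,0,-10],0.6],
  [[20,2,0],[0,0,-10],0.6],
])

```text
clock: 6.62
eef_pos: [516.0, -36.8, 169.2]
tool_rot: [3.141, -0.0, 0.986]
force: [-0.0, -0.7, -0.3]
width: 51.3
gripper_force: 0.0
```

```bash
python3 - <<'E'
from h import *
s=status.read_state(); print(s["eef_pos"],s["tool_rot"],s["qpos"].round(2))
i=cams.get_image("side"); cv2.imwrite("pics/s3f.png",i)
k=mask(i,"red")
for x in range(302,373,3):
    y=np.flatnonzero(k[180:290,x]); print(x,y.min()+180 if len(y) else 0,y.max()+180 if len(y) else 0,end="; ")
print()
for z in(118,122,126): print(z,proj("side",[455,-44.5,z]))
print(discs("side",i,"red",122))
E
```

```text
[515.99020944 -36.7547831  169.19632029] [ 3.14137272e+00 -7.64432741e-05  9.85550969e-01] [-0.38  0.56  0.6   1.94 -0.44  0.77 -0.12]
302 208 208; 305 207 211; 308 211 215; 311 214 218; 314 216 221; 317 220 224; 320 223 227; 323 225 230; 326 223 232; 329 225 236; 332 228 240; 335 231 242; 338 235 245; 341 237 248; 344 240 252; 347 251 256; 350 254 259; 353 257 262; 356 260 265; 359 263 268; 362 266 271; 365 269 274; 368 0 0; 371 197 206; 
118 [334.95737604 233.94965655]
122 [334.97806256 233.01551897]
126 [334.99884266 232.07666143]
[(array([442.2, -57.4]), 129.8, -148.0, 253.5, array([335., 239.])), (array([616.2, -27.7]), 39.9, 34.0, 94.3, array([383., 203.])), (array([1.000e-01, 4.924e+02]), 77.9, -99.0, 267.5, array([102., 172.]))]
```

>>> move_arm([
  [[14,2,0],[0,0,-10],0.6],
  [[13,1,0],[0,0,-10],0.6],
  [[0,0,0],[0,0,-10],0.6],
  [[0,0,-20],[0,0,-10],0.6],
  [[0,0,-20],[0,0,-10],0.6],
  [[0,0,-20],[0,0,0],0.6],
  [[0,0,-8],[0,0,0],0.6],
  [[0,0,0],[0,0,0],0.6],
])

```text
clock: 7.68
eef_pos: [541.9, -34.0, 101.0]
tool_rot: [-3.141, 0.001, 0.119]
force: [0.2, -0.3, 0.4]
width: 51.0
gripper_force: 0.0
```

>>> move_arm([
  [[0,0,0],[0,0,0],0.0],
  [[0,0,0],[0,0,0],0.0],
  [[0,0,0],[0,0,0],0.0],
  [[0,0,0],[0,0,0],0.0],
])

```text
clock: 8.18
eef_pos: [542.4, -33.9, 101.4]
tool_rot: [-3.142, -0.0, 0.118]
force: [-0.0, -0.6, -1.2]
width: 0.1
gripper_force: 0.0
```

```bash
python3 - <<'E'
from h import *
i=cams.get_image("side"); cv2.imwrite("pics/s4f.png",i)
cv2.imwrite("pics/s4.png",cv2.convertScaleAbs(cv2.resize(i[155:245,320:430],None,fx=6,fy=6,interpolation=cv2.INTER_CUBIC),alpha=1.8))
for z in(101,116,122,130): print(z,(proj("side",[542.4,-33.9,z])-[320,155])*6)
E
```

```text
101 [245.49209722 393.75421048]
116 [247.34565599 372.64738862]
122 [248.09551001 364.09727064]
130 [249.10291087 352.60014352]
```

View pics/s4.png

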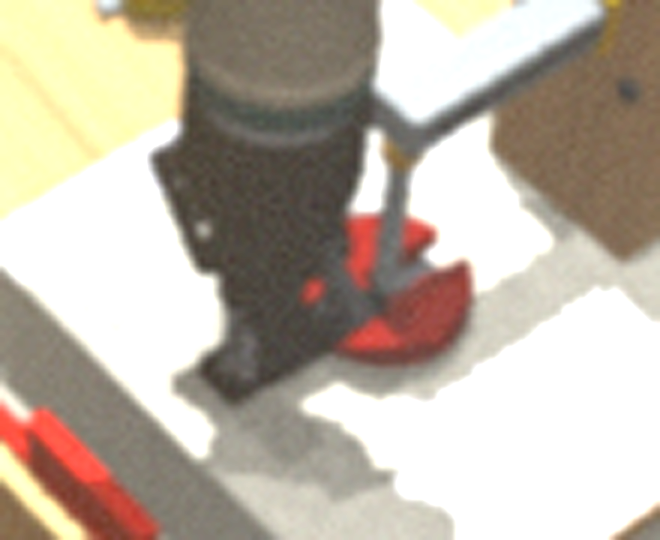

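>>> move_arm([
  [[0,0,0],[0,0,0],0.6],
  [[0,0,0],[0,0,0],0.6],
  [[0,0,0],[0,0,0],0.6],
  [[0,0,-11],[0,0,0],0.6],
  [[0,0,-10],[0,0,0],0.6],
  [[0,0,0],[0,0,0],0.6],
])

```text
clock: 8.98
eef_pos: [541.3, -33.8, 79.0]
tool_rot: [-3.141, 0.002, 0.118]
force: [-0.3, -0.6, 0.1]
width: 50.8
gripper_force: 0.0
```

>>> move_arm([
  [[0,0,0],[0,0,0],0.0],
  [[0,0,0],[0,0,0],0.0],
  [[0,0,0],[0,0,0],0.0],
  [[0,0,0],[0,0,0],0.0],
])

```text
clock: 9.48
eef_pos: [542.3, -33.9, 80.4]
tool_rot: [-3.142, -0.0, 0.118]
force: [-1.3, 0.8, 1.7]
width: 24.8
gripper_force: 59.8
```

>>> move_arm([
  [[0,0,12],[0,0,0],0.0],
  [[0,0,18],[0,0,0],0.0],
  [[-10,-1,0],[0,0,0],0.0],
  [[-20,-2,0],[0,0,0],0.0],
  [[-30,-4,0],[0,0,0],0.0],
  [[-30,-4,0],[0,0,0],0.0],
  [[-10,-1,30],[0,0,0],0.0],
  [[-10,-1,35],[0,0,0],0.0],
  [[0,0,35],[0,0,0],0.0],
  [[0,0,0],[0,0,0],0.0],
])

```text
clock: 10.72
eef_pos: [433.1, -47.1, 211.9]
tool_rot: [-3.141, -0.005, 0.118]
force: [-0.4, -0.4, -2.7]
width: 24.8
gripper_force: 59.6
```

```bash
python3 - <<'E'
from h import *
s=status.read_state(); print(s["eef_pos"],s["qpos"].round(2),s["force"],s["width"])
z=s["eef_pos"][2]+36+6
for n in("top","side"):
    i=cams.get_image(n); cv2.imwrite(f"pics/{n}5.png",i); print(n,discs(n,i,"red",z))
a=cv2.imread("pics/side5.png")[90:310,300:480];cv2.imwrite("pics/s5.png",cv2.convertScaleAbs(cv2.resize(a,None,fx=2.7,fy=2.7,interpolation=cv2.INTER_CUBIC),alpha=1.5))
E
```

```text
[433.06391475 -47.08639411 211.85601848] [-0.63  0.47  0.96  2.1  -0.53  0.83 -0.79] [-0.36310665 -0.39968848 -2.70227954] 24.797670369452213
top [(array([ 48.6, 533.8]), 26.8, 7.0, 277.9, array([146., 358.])), (array([ 54. , 474.4]), 24.9, -28.0, 196.7, array([168., 356.])), (array([241.5, 556.7]), 20.3, -97.0, 277.6, array([137., 287.])), (array([251.4, 494.7]), 22.7, -24.0, 98.1, array([160., 284.])), (array([509.2, -22.3]), 32.9, -51.0, 2.4, array([342., 187.])), (array([526.2, -49.7]), 19.2, 115.0, 22.3, array([353., 180.]))]
side [(array([ 390.1, -135. ]), 113.6, 157.0, 63.8, array([335., 240.])), (array([506.7, -41.2]), 41.1, 171.0, 191.0, array([355., 189.])), (array([  2.9, 374.5]), 36.7, -93.0, 221.4, array([ 97., 164.])), (array([195.2, 355.5]), 69.0, 96.0, 98.7, array([171., 141.]))]
```

View pics/s5.png

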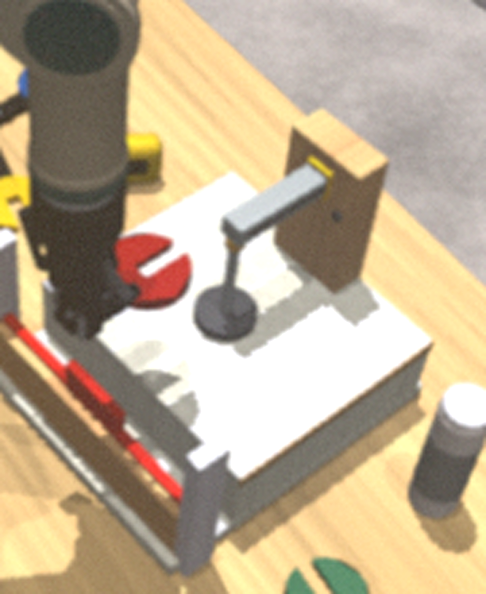

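>>> move_arm([
  [[-14,-43,0],[0,0,0],0.0],
  [[-14,-43,0],[0,0,0],0.0],
  [[-14,-43,0],[0,0,0],0.0],
  [[-13,-44,0],[0,0,0],0.0],
  [[-13,-44,0],[0,0,0],0.0],
  [[-13,-44,0],[0,0,0],0.0],
  [[0,0,-50],[0,0,0],0.0],
  [[0,0,-50],[0,0,0],0.0],
  [[0,0,-50],[0,0,0],0.0],
  [[0,0,-40],[0,0,0],0.0],
])

```text
clock: 12.08
eef_pos: [349.4, -306.5, 17.0]
tool_rot: [-3.139, 0.003, 0.118]
force: [0.2, -0.6, -2.7]
width: 24.7
gripper_force: 59.7
```

```bash
python3 - <<'E'
from h import *
s=status.read_state(); print(s["eef_pos"],s["qpos"].round(2),s["force"],s["width"])
z=s["eef_pos"][2]+36+6
i=cams.get_image("side"); cv2.imwrite("pics/side6.png",i)
for r in discs("side",i,"red",z):print(r)
# foot plate (dark, on white deck) in both pictures
for n,u in(("side",(384,206)),("top",(340,157))):
    i=cams.get_image(n); g=cv2.cvtColor(i,cv2.COLOR_BGR2GRAY); cv2.imwrite(f"pics/{n}6.png",i)
    print(n,g[u[1]-14:u[1]+15,u[0]].tolist(), g[u[1]+4,u[0]-20:u[0]+21].tolist())
E
```

```text
[ 349.37118714 -306.51937621   16.98372449] [ 0.35  0.78  0.47  2.17 -0.92  0.41  0.13] [ 0.19081246 -0.56188007 -2.67515715] 24.68848855072081
(array([ 428. , -313.3]), 36.4, 70.0, 167.8, array([387., 335.]))
(array([ 441.2, -282.9]), 19.2, -122.0, 192.8, array([383., 319.]))
(array([457.9,  48.8]), 71.8, 126.0, 278.6, array([320., 224.]))
(array([-3.000e-01,  5.526e+02]), 40.2, -96.0, 273.0, array([103., 173.]))
(array([226.6, 582.4]), 88.9, -60.0, 265.8, array([169., 140.]))
side [70, 67, 67, 61, 63, 64, 63, 65, 64, 64, 63, 63, 61, 60, 53, 54, 58, 63, 57, 54, 56, 56, 48, 48, 78, 130, 174, 185, 182] [87, 87, 87, 90, 88, 89, 87, 85, 84, 87, 84, 85, 84, 81, 80, 78, 77, 74, 69, 63, 57, 56, 57, 56, 58, 55, 55, 57, 53, 62, 90, 113, 120, 118, 118, 118, 118, 118, 123, 121, 121]
top [129, 129, 131, 131, 134, 129, 131, 131, 126, 110, 79, 48, 39, 40, 39, 43, 55, 60, 67, 63, 60, 61, 63, 58, 70, 105, 133, 143, 143] [141, 141, 139, 142, 142, 140, 140, 141, 139, 138, 116, 85, 68, 62, 60, 64, 63, 65, 65, 64, 67, 60, 65, 66, 61, 57, 45, 39, 56, 81, 99, 107, 102, 104, 106, 122, 137, 142, 143, 146, 140]
```

>>> move_arm([
  [[2.5,-1.5,0],[0,0,0],0.0],
  [[0,0,-15],[0,0,0],0.0],
  [[0,0,-12],[0,0,0],0.0],
  [[0,0,-6],[0,0,0],0.0],
  [[0,0,-3],[0,0,0],0.0],
  [[0,0,0],[0,0,0],0.0],
])

```text
clock: 12.98
eef_pos: [353.8, -309.5, -15.7]
tool_rot: [3.142, -0.0, 0.118]
force: [-0.4, 0.8, -3.3]
width: 25.3
gripper_force: 39.8
```

>>> move_arm([
  [[0,0,0],[0,0,0],0.0],
  [[0,0,0],[0,0,0],0.0],
  [[0,0,-3],[0,0,0],0.0],
  [[0,0,-2],[0,0,0],0.0],
  [[0,0,0],[0,0,0],0.0],
])

```text
clock: 13.6
eef_pos: [353.6, -309.3, -21.0]
tool_rot: [-3.141, 0.0, 0.118]
force: [0.0, -0.1, -2.5]
width: 24.4
gripper_force: 63.8
```

>>> move_arm([
  [[0,0,-2],[0,0,0],0.0],
  [[0,0,-1.5],[0,0,0],0.0],
  [[0,0,0],[0,0,0],0.0],
])

```text
clock: 13.98
eef_pos: [353.9, -309.5, -22.1]
tool_rot: [3.141, -0.003, 0.117]
force: [-3.2, 2.7, 27.1]
width: 24.5
gripper_force: 80.3
```

```bash
python3 - <<'E'
from h import *
i=cams.get_image("side"); cv2.imwrite("pics/side7.png",i)
cv2.imwrite("pics/s7.png",cv2.convertScaleAbs(cv2.resize(i[280:380,320:450],None,fx=5,fy=5,interpolation=cv2.INTER_CUBIC),alpha=1.8))
E
```

```text
(no output)
```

View pics/s7.png

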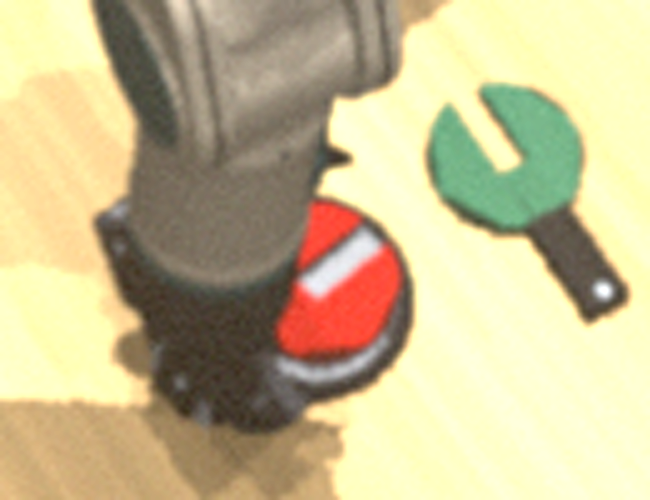

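>>> move_arm([
  [[0,0,1.5],[0,0,0],0.0],
  [[0,0,0],[0,0,0],0.5],
  [[0,0,0],[0,0,0],0.5],
  [[0,0,0],[0,0,0],0.5],
  [[0,0,50],[0,0,0],0.6],
  [[0,0,60],[0,0,0],0.6],
  [[-30,40,50],[0,0,0],0.6],
  [[-20,60,30],[0,0,0],0.6],
  [[0,60,0],[0,0,0],0.6],
  [[0,60,0],[0,0,0],0.6],
])

```text
clock: 15.28
eef_pos: [309.5, -98.9, 158.5]
tool_rot: [-3.141, -0.002, 0.117]
force: [1.6, -0.3, 0.1]
width: 51.1
gripper_force: 0.0
```

```bash
python3 - <<'E'
from h import *
s=status.read_state(); print(s["eef_pos"],s["qpos"].round(2),s["width"])
HUE["green"]=(50,95)
def circ(W):
    A=np.c_[2*W,np.ones(len(W))];s=np.linalg.lstsq(A,(W**2).sum(1),rcond=None)[0];return s[:2].round(1)
for n in("top","side"):
    i=cams.get_image(n); cv2.imwrite(f"pics/{n}8.png",i)
    for c,z in(("red",18),("blue",12),("yellow",12),("green",12)):
        for q,W in blobs(n,i,c,z,smin=90 if c!="yellow" else 130,vmin=25):
            C,R=cv2.minEnclosingCircle(W)
            if 30<R<50: print(n,c,np.round(C,1),round(R,1))
E
```

```text
[309.45404026 -98.90355782 158.49999731] [-0.44  0.41  0.92  2.42 -0.64  0.56 -0.46] 51.09318972991559
top red [-13.1 625.9] 30.8
top red [ 429.9 -299. ] 43.3
top blue [435.4 285.6] 40.0
top blue [463.1 504.2] 39.6
top blue [698.  452.2] 39.4
top yellow [560.7 297.2] 41.7
top yellow [711.5 269.6] 33.7
top green [ 550.5 -294.6] 37.7
side red [ 430.6 -300.8] 42.1
side red [ -8.8 650. ] 46.5
side blue [702.  448.4] 38.4
side yellow [578.  288.7] 37.8
side yellow [720.  284.6] 45.7
```

```bash
cat >> h.py <<'E'
HUE["green"]=(50,95)
from scipy.optimize import least_squares
def edges(n,g,C,z,r0,r1,step=4):
    "strongest dark-to-bright step on each radial profile, world points"
    P=[]
    rr=np.arange(r0,r1,.5)
    for t in np.radians(np.arange(0,360,step)):
        uv=np.array([proj(n,[C[0]+r*np.cos(t),C[1]+r*np.sin(t),z]) for r in rr],np.float32)
        v=cv2.remap(g,uv[:,0].reshape(1,-1),uv[:,1].reshape(1,-1),cv2.INTER_LINEAR)[0].astype(float)
        d=np.gradient(cv2.GaussianBlur(v.reshape(1,-1),(9,1),2)[0]); k=d.argmax(); P.append((C[0]+rr[k]*np.cos(t),C[1]+rr[k]*np.sin(t),d[k]))
    return np.array(P)
def circfit(P,C,R):
    f=lambda p:np.hypot(P[:,0]-p[0],P[:,1]-p[1])-R
    s=least_squares(f,C,loss="cauchy",f_scale=1.5);r=f(s.x);return s.x.round(1),int((abs(r)<2.5).sum()),len(P)
def tabdir(n,im,C,z):
    g=cv2.cvtColor(im,cv2.COLOR_BGR2GRAY).astype(float); X,Y=np.meshgrid(np.arange(-92,93,2),np.arange(-92,93,2)); R=np.hypot(X,Y)
    k=(R>50)&(R<88); X,Y=X[k],Y[k]
    v=np.array([g[tuple(np.round(proj(n,[C[0]+x,C[1]+y,z])[::-1]).astype(int))] for x,y in zip(X,Y)])
    d=v<v.min()+.35*(np.median(v)-v.min()); c=np.array([X[d].mean(),Y[d].mean()])
    return round(float(np.degrees(np.arctan2(c[1],c[0]))%360),1),round(float(np.hypot(*c)),1),int(d.sum())
E
python3 - <<'E'
from h import *
for n,fs in(("side",("side6","side8")),("top",("top6","top8"))):
    for f in fs:
        i=cv2.imread(f"pics/{f}.png");g=cv2.cvtColor(i,cv2.COLOR_BGR2GRAY)
        P=edges(n,g,(616,-24),110,24,42);print(f,"foot",circfit(P[P[:,2]>np.median(P[:,2])*.6],(616,-24),32))
for n in("side","top"):
    i=cv2.imread(f"pics/{n}8.png"); print(n,"green",tabdir(n,i,(551.3,-295),12))
    if n=="top": print("blue",tabdir(n,i,(436,285),12),"yellow",tabdir(n,i,(561.5,296.8),12))
E
```

```text
side6 foot (array([619. , -26.3]), 30, 46)
side8 foot (array([618.6, -26.4]), 53, 85)
top6 foot (array([616.6, -24.4]), 72, 76)
top8 foot (array([616.7, -24.5]), 68, 75)
side green (242.4, 56.2, 328)
top green (243.7, 55.1, 245)
blue (106.2, 66.9, 201) yellow (81.4, 67.2, 189)
```

```bash
python3 - <<'E'
from h import *
for n,u in(("side",(440.4,338)),("top",(443.2,181))):
    p=plane(n,u,12); d=p[:2]-[551.3,-295]; print(p.round(1),np.hypot(*d).round(1),np.degrees(np.arctan2(d[1],d[0]))%360)
for n in("side","top"):
    im=cv2.imread(f"pics/{n}8.png");g=cv2.cvtColor(im,cv2.COLOR_BGR2GRAY)
    C=np.array((551.3,-295)); pts=[]
    for r in(52,60,68,76,84):
        a=np.radians(np.arange(225,310,1.));v=np.array([cv2.getRectSubPix(g,(1,1),tuple(map(float,proj(n,[C[0]+r*np.cos(t),C[1]+r*np.sin(t),12]))))[0,0] for t in a]).astype(float)
        w=np.clip(v.min()+.5*(np.median(v)-v.min())-v,0,None); pts.append(round(float(np.degrees(w@a/w.sum())),1))
    print(n,pts)
E
```

```text
[ 547.1 -380.4   12. ] 85.5 267.2040331846854
[ 545.6 -379.9   12. ] 85.1 266.1394702967757
side [264.7, 265.3, 265.3, 265.2, 263.8]
top [267.1, 266.1, 266.3, 265.9, 265.2]
```

>>> move_arm([
  [[20,-54,6],[0,0,10],0.6],
  [[20,-54,6],[0,0,10],0.6],
  [[20,-54,6],[0,0,10],0.6],
  [[20,-54,0],[0,0,10],0.6],
  [[20,-54,0],[0,0,10],0.6],
  [[46,0,0],[0,0,10],0.6],
  [[46,0,0],[0,0,10],0.6],
  [[45,0,0],[0,0,9.3],0.6],
  [[0,0,-50],[0,0,0],0.6],
  [[0,0,-50],[0,0,0],0.6],
])

```text
clock: 16.62
eef_pos: [546.8, -371.1, 74.8]
tool_rot: [3.141, 0.0, 1.503]
force: [0.5, 0.0, -0.1]
width: 51.5
gripper_force: 0.0
```

```bash
python3 - <<'E'
from h import *
s=status.read_state(); print(s["eef_pos"],s["tool_rot"],s["qpos"].round(2),s["force"])
E
```

```text
[ 546.79387789 -371.11234876   74.8123571 ] [3.14058439e+00 4.30547376e-04 1.50264582e+00] [ 0.35  0.83  0.36  1.6  -0.38  0.78  0.81] [ 0.49544539  0.00270742 -0.05685448]
```

>>> move_arm([
  [[-0.5,1,-40],[0,0,0],0.6],
  [[0,0,-35],[0,0,0],0.6],
  [[0,0,-18],[0,0,0],0.6],
  [[0,0,0],[0,0,0],0.6],
])

```text
clock: 17.12
eef_pos: [544.9, -369.4, -18.0]
tool_rot: [-3.14, -0.001, 1.502]
force: [0.2, 0.4, 0.9]
width: 51.6
gripper_force: 0.0
```

>>> move_arm([
  [[0,0,-3],[0,0,0],0.6],
  [[0,0,-2],[0,0,0],0.6],
  [[0,0,0],[0,0,0],0.6],
])

```text
clock: 17.5
eef_pos: [546.4, -369.6, -21.0]
tool_rot: [3.14, 0.0, 1.502]
force: [1.3, 1.1, 1.2]
width: 51.4
gripper_force: 0.0
```

>>> move_arm([
  [[0,0,0],[0,0,0],0.0],
  [[0,0,0],[0,0,0],0.0],
  [[0,0,0],[0,0,0],0.0],
  [[0,0,0],[0,0,0],0.0],
])

```text
clock: 18.0
eef_pos: [546.5, -369.8, -21.1]
tool_rot: [3.14, 0.0, 1.502]
force: [0.8, -0.2, 5.5]
width: 24.2
gripper_force: 60.5
```

>>> move_arm([
  [[0,0,30],[0,0,0],0.0],
  [[0,0,40],[0,0,0],0.0],
  [[0,0,40],[0,0,0],0.0],
  [[0,0,41],[0,0,0],0.0],
  [[0,30,0],[0,0,0],0.0],
  [[0,40,0],[0,0,-9.7],0.0],
  [[0,40,0],[0,0,-9.7],0.0],
  [[0,40,0],[0,0,-9.7],0.0],
  [[0,20,0],[0,0,0],0.0],
  [[0,0,0],[0,0,0],0.0],
])

```text
clock: 19.25
eef_pos: [545.9, -198.1, 128.8]
tool_rot: [-3.141, 0.0, 1.0]
force: [-0.0, -0.7, -2.7]
width: 24.2
gripper_force: 59.6
```

```bash
cat >> h.py <<'E'
def held(c,z,guess,R0=40):
    "disc in hand: edge circle fit on the coloured mask contour, both views"
    for n in("top","side"):
        i=cams.get_image(n); cv2.imwrite(f"pics/h_{c}_{n}.png",i)
        for q,W in blobs(n,i,c,z,smin=90 if c!="yellow" else 130,vmin=25):
            W=W.astype(float); W=W[np.hypot(*(W-guess).T)<60]
            if len(W)>20: print(n,c,circfit(W,guess,R0))
E
python3 - <<'E'
from h import *
s=status.read_state(); p=s["eef_pos"]; yaw=np.degrees(s["tool_rot"][2]); print(p,yaw,s["qpos"].round(2),s["force"],s["width"])
d=np.radians(yaw-90+60.8*0+0); 
t=np.radians(yaw-0)  # slot direction = yaw for tool y = tab+90
g=p[:2]+74*np.array([np.cos(t),np.sin(t)]);print(g,np.degrees(t))
held("green",p[2]+27+6,g)
E
```

```text
[ 545.89930247 -198.05209298  128.7830571 ] 57.284221018592234 [-0.04  0.69  0.55  1.8  -0.5   0.79  0.2 ] [-0.03690599 -0.6636751  -2.65900052] 24.24577459314055
[ 585.89423402 -135.79130716] 57.284221018592234
top green (array([ 584.1, -139.2]), 24, 91)
```

>>> move_arm([
  [[-2,28,0],[0,0,0],0.0],
  [[-1.7,28,0],[0,0,0],0.0],
  [[5.4,8.4,0],[0,0,0],0.0],
  [[5.4,8.4,0],[0,0,0],0.0],
  [[0,0,0],[0,0,0],0.0],
])

```text
clock: 19.98
eef_pos: [553.8, -127.4, 129.2]
tool_rot: [3.14, 0.0, 0.994]
force: [0.8, -0.5, -2.3]
width: 24.5
gripper_force: 59.6
```

```bash
python3 - <<'E'
from h import *
i=cams.get_image("side"); j=cams.get_image("top")
f=lambda i:cv2.convertScaleAbs(cv2.resize(i,(400,400),interpolation=cv2.INTER_CUBIC),alpha=1.8)
cv2.imwrite("pics/z9.png",np.hstack([f(i[150:230,340:420]),f(j[120:200,300:380])]))
E
```

```text
(no output)
```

View pics/z9.png

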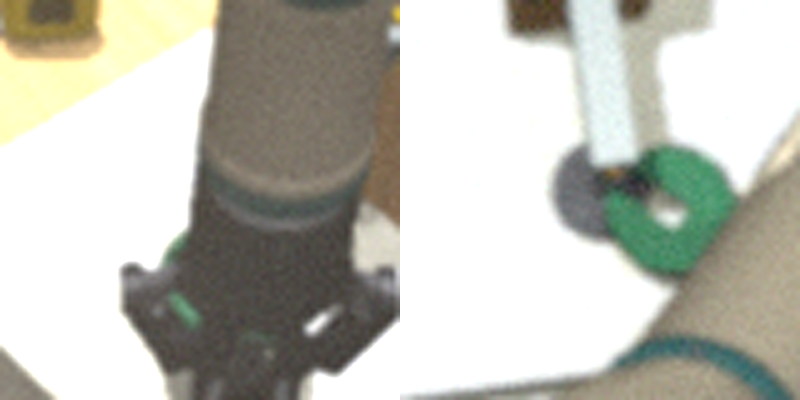

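>>> move_arm([
  [[-1.5,1,0],[0,0,0],0.0],
  [[5.4,8.4,0],[0,0,0],0.0],
  [[5.4,8.4,0],[0,0,0],0.0],
  [[0,0,0],[0,0,0],0.0],
])

```text
clock: 20.58
eef_pos: [563.1, -107.2, 129.0]
tool_rot: [-3.141, -0.001, 0.997]
force: [-0.8, -0.1, -1.5]
width: 24.0
gripper_force: 59.6
```

>>> move_arm([
  [[5.4,8.4,0],[0,0,0],0.0],
  [[4,6,0],[0,0,0],0.0],
  [[0,0,0],[0,0,0],0.0],
])

```text
clock: 20.95
eef_pos: [572.1, -93.5, 129.1]
tool_rot: [-3.142, -0.0, 0.996]
force: [0.1, -0.9, -2.3]
width: 24.1
gripper_force: 59.6
```

>>> move_arm([
  [[2,3.2,0],[0,0,0],0.0],
  [[2,3.2,0],[0,0,0],0.0],
  [[0,0,0],[0,0,0],0.0],
])

```text
clock: 21.32
eef_pos: [575.9, -87.7, 129.2]
tool_rot: [-3.142, -0.0, 0.995]
force: [0.3, -0.9, -1.3]
width: 24.0
gripper_force: 59.6
```

>>> move_arm([
  [[1,1.6,0],[0,0,0],0.0],
  [[1,1.6,0],[0,0,0],0.0],
  [[0,0,0],[0,0,0],0.0],
])

```text
clock: 21.7
eef_pos: [577.0, -86.0, 129.2]
tool_rot: [-3.141, 0.002, 0.993]
force: [-2.3, -4.0, -1.6]
width: 24.2
gripper_force: 59.7
```

>>> move_arm([
  [[-2,-3,0],[0,0,0],0.0],
  [[0,0,-10],[0,0,0],0.0],
  [[0,0,-10],[0,0,0],0.0],
  [[0,0,-10],[0,0,0],0.0],
  [[0,0,-5],[0,0,0],0.0],
  [[0,0,0],[0,0,0],0.0],
])

```text
clock: 22.45
eef_pos: [575.4, -87.9, 93.6]
tool_rot: [-3.141, 0.0, 0.994]
force: [0.2, 1.1, -1.7]
width: 24.2
gripper_force: 59.6
```

>>> move_arm([
  [[0,0,-2],[0,0,0],0.0],
  [[0,0,-1.5],[0,0,0],0.0],
  [[0,0,0],[0,0,0],0.0],
])

```text
clock: 22.82
eef_pos: [575.7, -87.9, 90.7]
tool_rot: [3.142, -0.0, 0.994]
force: [-0.4, -0.4, -2.3]
width: 24.0
gripper_force: 59.6
```

>>> move_arm([
  [[0,0,-1.5],[0,0,0],0.0],
  [[0,0,-1.5],[0,0,0],0.0],
  [[0,0,0],[0,0,0],0.0],
])

```text
clock: 23.2
eef_pos: [575.9, -88.0, 88.4]
tool_rot: [3.141, -0.001, 0.994]
force: [-0.8, 0.0, 4.4]
width: 24.5
gripper_force: 60.4
```

>>> move_arm([
  [[0,0,1],[0,0,0],0.0],
  [[0,0,0],[0,0,0],0.45],
  [[0,0,0],[0,0,0],0.45],
  [[0,0,0],[0,0,0],0.45],
  [[0,0,40],[0,0,0],0.5],
  [[0,0,45],[0,0,0],0.6],
  [[0,0,45],[0,0,0],0.6],
  [[-20,50,0],[0,0,8],0.6],
  [[-20,55,0],[0,0,8],0.6],
  [[-20,55,0],[0,0,8],0.6],
])

```text
clock: 24.45
eef_pos: [515.1, 73.7, 218.9]
tool_rot: [3.141, -0.0, 1.417]
force: [0.0, 1.4, -0.5]
width: 51.4
gripper_force: 0.0
```

>>> move_arm([
  [[-20,55,0],[0,0,8],0.6],
  [[-20,55,0],[0,0,8],0.6],
  [[-20,55,0],[0,0,9],0.6],
  [[0,0,0],[0,0,0],0.6],
])

```text
clock: 24.95
eef_pos: [453.2, 242.6, 218.4]
tool_rot: [-3.141, -0.003, 1.86]
force: [0.1, -1.3, -0.9]
width: 51.3
gripper_force: 0.0
```

```bash
cat >> h.py <<'E'
def tabang(n,im,C,z=12,a0=60,a1=150):
    g=cv2.cvtColor(im,cv2.COLOR_BGR2GRAY);o=[]
    for r in(54,60,68,76,84):
        a=np.radians(np.arange(a0,a1,1.));v=np.array([cv2.getRectSubPix(g,(1,1),tuple(map(float,proj(n,[C[0]+r*np.cos(t),C[1]+r*np.sin(t),z]))))[0,0] for t in a]).astype(float)
        w=np.clip(v.min()+.5*(np.median(v)-v.min())-v,0,None);o.append(round(float(np.degrees(w@a/w.sum())),1))
    return o
def bench(c,a0,a1):
    for n in("top","side"):
        i=cams.get_image(n); cv2.imwrite(f"pics/b_{c}_{n}.png",i)
        for q,W in blobs(n,i,c,12,smin=90 if c!="yellow" else 130,vmin=25):
            C,R=cv2.minEnclosingCircle(W)
            if 33<R<46: print(n,c,np.round(C,1),round(R,1),circfit(W.astype(float),np.array(C),40),tabang(n,i,C,12,a0,a1))
E
python3 - <<'E'
from h import *
s=status.read_state(); print(s["eef_pos"],np.degrees(s["tool_rot"][2]),s["qpos"].round(2))
bench("blue",60,150);bench("yellow",40,130)
i=cv2.imread("pics/b_yellow_side.png");j=cv2.imread("pics/b_yellow_top.png")
f=lambda i:cv2.convertScaleAbs(cv2.resize(i,(400,400),interpolation=cv2.INTER_CUBIC),alpha=1.8)
cv2.imwrite("pics/z10.png",np.hstack([f(i[120:280,290:450]),f(j[110:190,300:380])]))
E
```

```text
[453.24948815 242.6487335  218.37089342] 106.54942289809952 [-0.85  0.45  0.44  1.89 -0.25  0.85  0.01]
top blue [463.7 504.4] 39.1 (array([467.8, 505.3]), 29, 84) [127.9, 117.5, 130.3, 133.0, 94.2]
top blue [697.5 452.6] 39.7 (array([697.6, 454.2]), 28, 82) [93.8, 143.0, 134.7, 87.0, 69.4]
side blue [468.1 268.1] 38.7 (array([472.9, 263.3]), 19, 74) [114.3, 114.0, 114.0, 113.3, 113.7]
side blue [466.  502.5] 39.0 (array([466.9, 508.6]), 17, 67) [109.6, 134.8, 128.2, 117.8, 93.6]
side blue [701.8 449.1] 37.1 (array([704.7, 454.5]), 20, 66) [105.2, 93.8, 69.9, 71.4, 72.0]
top yellow [712.3 269.8] 34.1 (array([704.8, 254.3]), 16, 52) [104.7, 80.9, 81.9, 76.2, 71.8]
side yellow [560.8 296.5] 42.7 (array([562.1, 296. ]), 50, 82) [78.8, 78.8, 78.7, 79.0, 79.2]
```

View pics/z10.png

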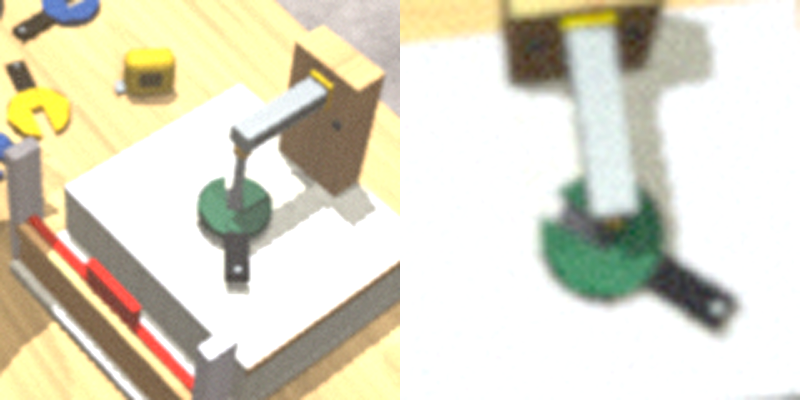

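>>> move_arm([
  [[-9,47,0],[0,0,7.5],0.6],
  [[-8,47,0],[0,0,0],0.6],
  [[0,0,-50],[0,0,0],0.6],
  [[0,0,-50],[0,0,0],0.6],
  [[0,0,-50],[0,0,0],0.6],
  [[0,0,-30],[0,0,0],0.6],
  [[0,0,0],[0,0,0],0.6],
])

```text
clock: 26.02
eef_pos: [438.3, 328.3, 36.8]
tool_rot: [-3.137, 0.002, 1.977]
force: [-0.6, -0.7, -0.8]
width: 51.3
gripper_force: 0.0
```

```bash
python3 - <<'E'
from h import *
s=status.read_state(); print(s["eef_pos"],np.degrees(s["tool_rot"][2]),s["qpos"].round(2))
bench("blue",80,150)
E
```

```text
[438.32764107 328.32068061  36.83826836] 113.27789367728356 [-0.86  0.76  0.26  1.94 -0.37  0.5   0.07]
top blue [466.7 270.4] 38.3 (array([462.5, 268.3]), 25, 83) [109.4, 105.8, 112.9, 125.3, 129.2]
top blue [697.9 452.4] 39.4 (array([698.3, 454.6]), 28, 82) [148.4, 121.7, 126.2, 141.8, 128.9]
side blue [701.8 449.1] 37.1 (array([704.8, 454.5]), 21, 67) [106.0, 123.7, 145.9, 146.6, 143.2]
```

>>> move_arm([
  [[-2,9,0],[0,0,0.5],0.6],
  [[0,0,-30],[0,0,0],0.6],
  [[0,0,-20],[0,0,0],0.6],
  [[0,0,-7],[0,0,0],0.6],
  [[0,0,0],[0,0,0],0.6],
  [[0,0,0],[0,0,0],0.0],
  [[0,0,0],[0,0,0],0.0],
  [[0,0,0],[0,0,0],0.0],
  [[0,0,0],[0,0,0],0.0],
])

```text
clock: 27.25
eef_pos: [437.6, 340.8, -16.9]
tool_rot: [3.139, -0.001, 1.989]
force: [-0.5, -0.8, 5.1]
width: 23.7
gripper_force: 59.1
```

>>> move_arm([
  [[0,0,20],[0,0,0],0.0],
  [[0,0,45],[0,0,0],0.0],
  [[0,0,55],[0,0,0],0.0],
  [[0,0,60],[0,0,0],0.0],
  [[0,0,57],[0,0,0],0.0],
  [[15,-50,0],[0,0,7.6],0.0],
  [[15,-50,0],[0,0,7.6],0.0],
  [[15,-50,0],[0,0,7.6],0.0],
  [[15,-50,0],[0,0,0],0.0],
  [[0,0,0],[0,0,0],0.0],
])

```text
clock: 28.5
eef_pos: [497.4, 134.1, 219.2]
tool_rot: [-3.14, 0.002, 2.377]
force: [-0.2, 0.8, -3.3]
width: 24.0
gripper_force: 59.5
```

```bash
python3 - <<'E'
from h import *
s=status.read_state(); p=s["eef_pos"]; yaw=np.degrees(s["tool_rot"][2]); print(p,yaw,s["qpos"].round(2),s["force"],s["width"])
t=np.radians(yaw+180); g=p[:2]+76*np.array([np.cos(t),np.sin(t)]);print(g)
held("blue",p[2]+24+6,g)
E
```

```text
[497.41577422 134.100568   219.20689872] 136.2205762465288 [-0.54  0.44  0.32  1.88 -0.17  0.85  0.67] [-0.19436862  0.80831795 -3.30608914] 24.02570420852608
[552.28843894  81.51738945]
top blue (array([549.2,  82.7]), 30, 95)
side blue (array([547.6,  78. ]), 31, 102)
```

>>> move_arm([
  [[9,-32,0],[0,0,0.6],0.0],
  [[8.6,-31,0],[0,0,0],0.0],
  [[0,0,-30],[0,0,0],0.0],
  [[0,0,-30],[0,0,0],0.0],
  [[0,0,-24],[0,0,0],0.0],
  [[0,0,0],[0,0,0],0.0],
])

```text
clock: 29.35
eef_pos: [512.2, 78.7, 133.2]
tool_rot: [-3.138, -0.003, 2.4]
force: [0.1, 0.4, -2.5]
width: 23.9
gripper_force: 59.5
```

```bash
python3 - <<'E'
from h import *
s=status.read_state(); p=s["eef_pos"]; yaw=np.degrees(s["tool_rot"][2]); print(p,yaw,s["force"],s["width"])
t=np.radians(yaw+180);u=np.array([np.cos(t),np.sin(t)]);n=np.array([-u[1],u[0]]);g=p[:2]+75*u
d=np.array([616,-25.9])-p[:2]; print(g,"along",d@u-75,"lat",d@n)
held("blue",p[2]+24+6,g)
E
```

```text
[512.23729452  78.7109892  133.19454651] 137.51454587824682 [ 0.05141269  0.42509321 -2.52406537] 23.866756691194485
[567.54595658  28.0557634 ] along 72.17426255261924 lat -7.063607647763771
top blue (array([570.5,  28.4]), 21, 42)
side blue (array([566.7,  21.5]), 39, 105)
```

>>> move_arm([
  [[-4.8,-5.2,0],[0,0,0],0.0],
  [[7.4,-6.8,0],[0,0,0],0.0],
  [[7.4,-6.8,0],[0,0,0],0.0],
  [[0,0,0],[0,0,0],0.0],
])

```text
clock: 29.95
eef_pos: [525.6, 57.1, 135.0]
tool_rot: [3.141, 0.001, 2.396]
force: [0.4, 1.4, -3.1]
width: 23.8
gripper_force: 59.5
```

```bash
python3 - <<'E'
from h import *
s=status.read_state(); p=s["eef_pos"]; yaw=np.degrees(s["tool_rot"][2]); print(p,yaw,s["force"],s["width"])
t=np.radians(yaw+180);u=np.array([np.cos(t),np.sin(t)]);n=np.array([-u[1],u[0]]);g=p[:2]+75*u
d=np.array([616,-25.9])-p[:2]; print(g,"along",d@u-75,"lat",d@n)
i=cams.get_image("side"); j=cams.get_image("top"); z=p[2]+30
f=lambda i:cv2.convertScaleAbs(cv2.resize(i,(400,400),interpolation=cv2.INTER_CUBIC),alpha=1.8)
for m,im in(("side",i),("top",j)):   # predicted slot edges
    for w in(-9,9):
        print(m,[ ((proj(m,np.r_[g+w*n+k*u,z])-([330,150] if m=="side" else [300,120]))*5).round(0) for k in(0,39)], ((proj(m,[616,-25.9,z])-([330,150] if m=="side" else [300,120]))*5).round(0))
cv2.imwrite("pics/z11.png",np.hstack([f(i[150:230,330:410]),f(j[120:200,300:380])]))
E
```

```text
[525.62639282  57.09478687 135.01364418] 137.26064594561086 [ 0.42205226  1.38605529 -3.09597534] 23.81098447009062
[580.71003951   6.19496499] along 47.70036955130372 lat 0.3779332106291476
side [array([176., 207.]), array([251., 218.])] [270. 207.]
side [array([181., 181.]), array([256., 192.])] [270. 207.]
top [array([167., 242.]), array([209., 195.])] [206. 174.]
top [array([144., 223.]), array([186., 176.])] [206. 174.]
```

View pics/z11.png

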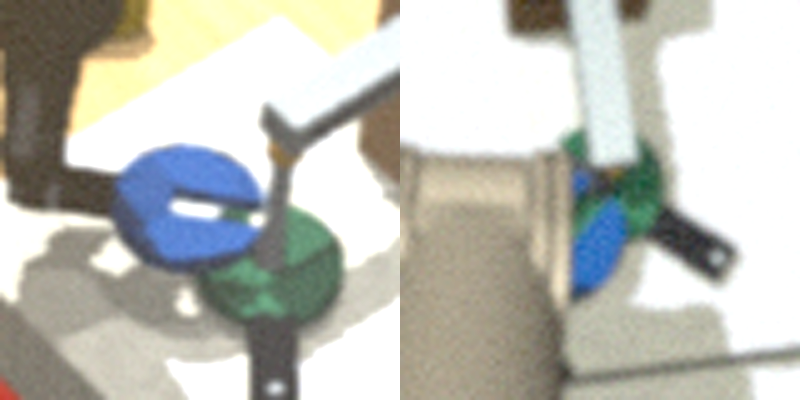

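>>> move_arm([
  [[7.3,-6.8,0],[0,0,0],0.0],
  [[7.3,-6.8,0],[0,0,0],0.0],
  [[0,0,0],[0,0,0],0.0],
])

```text
clock: 30.42
eef_pos: [540.3, 44.0, 134.8]
tool_rot: [3.14, 0.002, 2.397]
force: [1.7, -0.2, -2.8]
width: 23.8
gripper_force: 59.5
```

>>> move_arm([
  [[7.3,-6.8,0],[0,0,0],0.0],
  [[5.1,-4.8,0],[0,0,0],0.0],
  [[0,0,0],[0,0,0],0.0],
])

```text
clock: 30.8
eef_pos: [552.7, 32.5, 134.9]
tool_rot: [3.14, 0.002, 2.397]
force: [2.7, 1.4, -2.6]
width: 23.8
gripper_force: 59.5
```

>>> move_arm([
  [[2.9,-1.3,0],[0,0,0],0.0],
  [[2.2,-2,0],[0,0,0],0.0],
  [[0,0,0],[0,0,0],0.0],
])

```text
clock: 31.18
eef_pos: [556.5, 29.4, 134.7]
tool_rot: [-3.141, 0.0, 2.397]
force: [1.1, 1.2, -3.8]
width: 23.5
gripper_force: 59.5
```

>>> move_arm([
  [[2.2,-2,0],[0,0,0],0.0],
  [[1.1,-1,0],[0,0,0],0.0],
  [[0,0,0],[0,0,0],0.0],
])

```text
clock: 31.55
eef_pos: [559.8, 26.5, 134.7]
tool_rot: [-3.141, 0.0, 2.397]
force: [0.6, 0.1, -2.9]
width: 23.6
gripper_force: 59.5
```

>>> move_arm([
  [[1.5,-1.4,0],[0,0,0],0.0],
  [[1,-1,0],[0,0,0],0.0],
  [[0,0,0],[0,0,0],0.0],
])

```text
clock: 31.92
eef_pos: [561.7, 24.7, 134.5]
tool_rot: [-3.141, -0.001, 2.398]
force: [-0.5, 1.2, -3.2]
width: 23.9
gripper_force: 59.6
```

>>> move_arm([
  [[1,-1,0],[0,0,0],0.0],
  [[0,0,0],[0,0,0],0.0],
])

```text
clock: 32.17
eef_pos: [561.7, 24.6, 134.3]
tool_rot: [-3.141, -0.003, 2.398]
force: [-3.4, 3.9, -2.3]
width: 23.9
gripper_force: 59.7
```

>>> move_arm([
  [[-2.4,2.2,0],[0,0,0],0.0],
  [[0,0,-8],[0,0,0],0.0],
  [[0,0,-6],[0,0,0],0.0],
  [[0,0,-3],[0,0,0],0.0],
  [[0,0,0],[0,0,0],0.0],
])

```text
clock: 32.8
eef_pos: [560.8, 25.5, 117.3]
tool_rot: [-3.141, -0.0, 2.397]
force: [0.2, 0.2, -2.9]
width: 23.6
gripper_force: 59.5
```

>>> move_arm([
  [[0,0,-2],[0,0,0],0.0],
  [[0,0,-2],[0,0,0],0.0],
  [[0,0,0],[0,0,0],0.0],
])

```text
clock: 33.17
eef_pos: [560.8, 25.6, 113.6]
tool_rot: [-3.142, -0.0, 2.398]
force: [-0.1, 0.5, -2.6]
width: 23.8
gripper_force: 59.5
```

>>> move_arm([
  [[0,0,-2],[0,0,0],0.0],
  [[0,0,-2],[0,0,0],0.0],
  [[0,0,0],[0,0,0],0.0],
])

```text
clock: 33.55
eef_pos: [560.7, 25.6, 109.5]
tool_rot: [-3.141, -0.0, 2.398]
force: [0.5, -0.2, -3.2]
width: 23.4
gripper_force: 59.5
```

>>> move_arm([
  [[0,0,-2],[0,0,0],0.0],
  [[0,0,-1.5],[0,0,0],0.0],
  [[0,0,0],[0,0,0],0.0],
])

```text
clock: 33.92
eef_pos: [560.7, 25.7, 106.1]
tool_rot: [-3.142, -0.0, 2.398]
force: [-1.1, 1.0, -2.6]
width: 23.7
gripper_force: 59.6
```

>>> move_arm([
  [[0,0,-1.5],[0,0,0],0.0],
  [[0,0,-1],[0,0,0],0.0],
  [[0,0,0],[0,0,0],0.0],
])

```text
clock: 34.3
eef_pos: [560.7, 25.8, 104.4]
tool_rot: [3.141, -0.0, 2.398]
force: [-3.3, 0.8, 5.8]
width: 23.5
gripper_force: 60.5
```

>>> move_arm([
  [[0,0,-1],[0,0,0],0.0],
  [[0,0,-1],[0,0,0],0.0],
  [[0,0,0],[0,0,0],0.0],
])

```text
clock: 34.67
eef_pos: [560.6, 26.1, 103.1]
tool_rot: [3.141, -0.001, 2.398]
force: [-5.3, 2.5, 12.9]
width: 23.8
gripper_force: 61.2
```

>>> move_arm([
  [[0,0,2],[0,0,0],0.0],
  [[0,0,0],[0,0,0],0.45],
  [[0,0,0],[0,0,0],0.45],
  [[0,0,0],[0,0,0],0.45],
  [[0,0,40],[0,0,0],0.5],
  [[0,0,40],[0,0,0],0.6],
  [[0,0,30],[0,0,0],0.6],
  [[0,50,0],[0,0,-9.5],0.6],
  [[2,57,0],[0,0,-9.5],0.6],
  [[3,57,0],[0,0,-9.5],0.6],
])

```text
clock: 35.92
eef_pos: [565.9, 191.1, 213.8]
tool_rot: [3.141, 0.0, 1.894]
force: [1.5, 0.0, 0.4]
width: 51.2
gripper_force: 0.0
```

>>> move_arm([
  [[3,60,0],[0,0,-9.5],0.6],
  [[3,60,0],[0,0,-9.5],0.6],
  [[3,60,-30],[0,0,-9.5],0.6],
  [[0,0,-60],[0,0,0],0.6],
  [[0,0,-50],[0,0,0],0.6],
  [[0,0,0],[0,0,0],0.6],
])

```text
clock: 36.67
eef_pos: [571.1, 364.0, 71.3]
tool_rot: [-3.135, 0.006, 1.403]
force: [-0.3, 0.4, 0.2]
width: 51.4
gripper_force: 0.0
```

```bash
python3 - <<'E'
from h import *
s=status.read_state(); print(s["eef_pos"],np.degrees(s["tool_rot"][2]),s["qpos"].round(2))
bench("yellow",40,120)
i=cams.get_image("side"); j=cams.get_image("top")
f=lambda i:cv2.convertScaleAbs(cv2.resize(i,(400,400),interpolation=cv2.INTER_CUBIC),alpha=1.8)
cv2.imwrite("pics/z12.png",np.hstack([f(i[130:240,290:400]),f(j[110:210,290:390])]))
E
```

```text
[571.112758   363.98359787  71.29350214] 80.37233676652234 [-0.87  0.88  0.49  1.54 -0.5   0.85 -0.37]
top yellow [559.6 295.9] 41.6 (array([560.9, 295.9]), 39, 98) [78.9, 79.3, 78.8, 79.2, 78.6]
top yellow [711.5 270.1] 33.9 (array([705.2, 254.1]), 14, 50) [107.3, 91.0, 74.9, 67.5, 71.4]
```

View pics/z12.png

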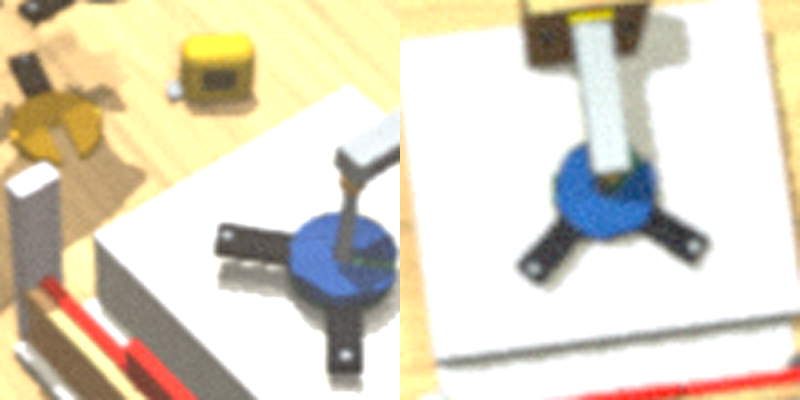

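>>> move_arm([
  [[2.5,5,-30],[0,0,-0.5],0.6],
  [[0,0,-35],[0,0,0],0.6],
  [[0,0,-20],[0,0,0],0.6],
  [[0,0,-7],[0,0,0],0.6],
  [[0,0,0],[0,0,0],0.6],
])

```text
clock: 37.5
eef_pos: [577.8, 370.6, -15.4]
tool_rot: [3.141, -0.001, 1.394]
force: [0.3, 0.0, 0.1]
width: 51.3
gripper_force: 0.0
```

>>> move_arm([
  [[0,0,-2],[0,0,0],0.6],
  [[0,0,0],[0,0,0],0.0],
  [[0,0,0],[0,0,0],0.0],
  [[0,0,0],[0,0,0],0.0],
  [[0,0,0],[0,0,0],0.0],
])

```text
clock: 38.12
eef_pos: [577.3, 370.9, -17.2]
tool_rot: [3.141, -0.001, 1.394]
force: [-1.0, -0.8, 5.8]
width: 23.9
gripper_force: 59.2
```

>>> move_arm([
  [[0,0,20],[0,0,0],0.0],
  [[0,0,45],[0,0,0],0.0],
  [[0,0,55],[0,0,0],0.0],
  [[0,0,60],[0,0,0],0.0],
  [[0,0,57],[0,0,0],0.0],
  [[-20,-50,0],[0,0,0],0.0],
  [[-20,-52,0],[0,0,0],0.0],
  [[-20,-52,0],[0,0,0],0.0],
  [[-20,-52,0],[0,0,0],0.0],
  [[-20,-52,0],[0,0,0],0.0],
])

```text
clock: 39.38
eef_pos: [476.2, 110.6, 219.6]
tool_rot: [3.141, -0.001, 1.394]
force: [1.1, -0.8, -3.2]
width: 24.0
gripper_force: 59.2
```

>>> move_arm([
  [[0,-52,0],[0,0,0],0.0],
  [[0,-52,0],[0,0,9],0.0],
  [[0,-45,0],[0,0,9],0.0],
  [[0,0,0],[0,0,10],0.0],
  [[0,0,0],[0,0,10],0.0],
  [[0,0,0],[0,0,10],0.0],
  [[0,0,0],[0,0,10],0.0],
  [[0,0,0],[0,0,10],0.0],
  [[0,0,0],[0,0,10],0.0],
  [[0,0,0],[0,0,0],0.0],
])

```text
clock: 40.62
eef_pos: [476.7, -37.0, 219.3]
tool_rot: [3.141, 0.0, 2.753]
force: [-0.7, -0.5, -2.7]
width: 24.2
gripper_force: 59.1
```

```bash
python3 - <<'E'
from h import *
s=status.read_state(); print(s["eef_pos"],np.degrees(s["tool_rot"][2])%360,s["qpos"].round(2),s["force"],s["width"])
E
```

```text
[476.65217488 -36.99011843 219.34248542] 157.72353437725067 [-0.16  0.38  0.24  1.97 -0.12  0.8   1.34] [-0.7104191  -0.51463445 -2.67662965] 24.206673661573795
```

>>> move_arm([
  [[0,-2,0],[0,0,9.7],0.0],
  [[0,-2,0],[0,0,9.7],0.0],
  [[0,-1,0],[0,0,9.7],0.0],
  [[0,0,-30],[0,0,0],0.0],
  [[0,0,-30],[0,0,0],0.0],
  [[0,0,-17],[0,0,0],0.0],
  [[0,0,0],[0,0,0],0.0],
])

```text
clock: 41.5
eef_pos: [475.9, -41.8, 141.0]
tool_rot: [-3.141, -0.003, -3.023]
force: [0.4, -0.4, -2.1]
width: 24.1
gripper_force: 59.2
```

```bash
cat > st.py <<'E'
from h import *
s=status.read_state(); p=s["eef_pos"]; yaw=np.degrees(s["tool_rot"][2]); print(p,yaw%360,s["force"],s["width"],s["qpos"].round(2))
t=np.radians(yaw+180);u=np.array([np.cos(t),np.sin(t)]);n=np.array([-u[1],u[0]]);g=p[:2]+75*u
d=np.array([616,-25.7])-p[:2]; print(u,n,g,"along",d@u-75,"lat",d@n)
E
python3 - <<'E'
from st import *
held("yellow",p[2]+23+6,g)
E
```

```text
[475.8604971  -41.83997631 141.0144889 ] 186.7988840012874 [ 0.3766397  -0.44439095 -2.05047452] 24.11878454723319 [-0.04  0.49  0.09  2.06 -0.07  0.6   1.8 ]
[0.99296781 0.11838463] [-0.11838463  0.99296781] [550.33308316 -32.96112926] along 66.06474095810441 lat -0.5638858397422984
top yellow (array([552.8, -36.5]), 22, 44)
side yellow (array([552.9, -32.2]), 28, 57)
side yellow (array([551.1, -39.9]), 19, 46)
```

>>> move_arm([
  [[9.9,0.8,0],[0,0,0],0.0],
  [[9.9,1.2,0],[0,0,0],0.0],
  [[9.9,1.2,0],[0,0,0],0.0],
  [[0,0,0],[0,0,0],0.0],
])

```text
clock: 42.1
eef_pos: [508.1, -38.1, 141.9]
tool_rot: [-3.141, 0.001, -3.02]
force: [-0.5, -0.8, -3.2]
width: 24.4
gripper_force: 59.2
```

>>> move_arm([
  [[9.9,1.2,0],[0,0,0],0.0],
  [[7,0.8,0],[0,0,0],0.0],
  [[0,0,0],[0,0,0],0.0],
])

```text
clock: 42.48
eef_pos: [524.5, -36.2, 141.7]
tool_rot: [-3.142, 0.001, -3.02]
force: [0.2, -0.0, -2.7]
width: 23.9
gripper_force: 59.2
```

```bash
python3 st.py
```

```text
[524.45496904 -36.21871864 141.74511967] 186.98505503014633 [ 0.17063008 -0.04093668 -2.70103336] 23.853830303326642 [-0.05  0.55  0.09  1.94 -0.08  0.66  1.78]
[0.99257791 0.12161044] [-0.12161044  0.99257791] [598.898312  -27.0979353] along 17.144761200954918 lat -0.6921841926750409
```

>>> move_arm([
  [[6,0.2,0],[0,0,0],0.0],
  [[5,0.6,0],[0,0,0],0.0],
  [[3,0.4,0],[0,0,0],0.0],
  [[0,0,0],[0,0,0],0.0],
])

```text
clock: 42.98
eef_pos: [537.9, -35.1, 141.7]
tool_rot: [3.142, 0.0, -3.02]
force: [1.5, 0.4, -2.4]
width: 24.0
gripper_force: 59.2
```

>>> move_arm([
  [[2,0.2,0],[0,0,0],0.0],
  [[1,0.1,0],[0,0,0],0.0],
  [[0,0,0],[0,0,0],0.0],
])

```text
clock: 43.35
eef_pos: [540.8, -34.9, 141.8]
tool_rot: [-3.142, 0.0, -3.02]
force: [-0.1, -0.0, -3.7]
width: 23.8
gripper_force: 59.2
```

>>> move_arm([
  [[1.5,0.2,0],[0,0,0],0.0],
  [[1,0.1,0],[0,0,0],0.0],
  [[0,0,0],[0,0,0],0.0],
])

```text
clock: 43.72
eef_pos: [543.3, -34.5, 141.7]
tool_rot: [3.142, -0.0, -3.02]
force: [-0.1, 0.0, -3.2]
width: 24.2
gripper_force: 59.2
```

>>> move_arm([
  [[1.5,0.2,0],[0,0,0],0.0],
  [[1,0.1,0],[0,0,0],0.0],
  [[0,0,0],[0,0,0],0.0],
])

```text
clock: 44.1
eef_pos: [545.7, -34.2, 141.7]
tool_rot: [3.142, -0.0, -3.02]
force: [0.6, 0.8, -3.2]
width: 23.7
gripper_force: 59.2
```

>>> move_arm([
  [[1.5,0.2,0],[0,0,0],0.0],
  [[0,0,0],[0,0,0],0.0],
])

```text
clock: 44.35
eef_pos: [546.1, -34.2, 141.5]
tool_rot: [3.141, -0.002, -3.02]
force: [-2.0, -0.5, -1.6]
width: 23.4
gripper_force: 59.2
```

```bash
python3 - <<'E'
from st import *
i=cams.get_image("side"); j=cams.get_image("top")
f=lambda i:cv2.convertScaleAbs(cv2.resize(i,(400,400),interpolation=cv2.INTER_CUBIC),alpha=1.8)
cv2.imwrite("pics/z13.png",np.hstack([f(i[150:230,340:420]),f(j[120:200,300:380])]))
held("yellow",p[2]+29,g)
E
```

```text
[546.12314681 -34.18345636 141.50455262] 186.95755978642782 [-1.98810275 -0.46087864 -1.55244068] 23.386203585562455 [-0.05  0.57  0.09  1.88 -0.08  0.7   1.78]
[0.99263615 0.12113411] [-0.12113411  0.99263615] [620.57085811 -25.09839812] along -4.610073504182381 lat -0.04348494663937726
top yellow (array([618.6, -30.4]), 20, 39)
side yellow (array([620.8, -25.6]), 14, 40)
```

View pics/z13.png

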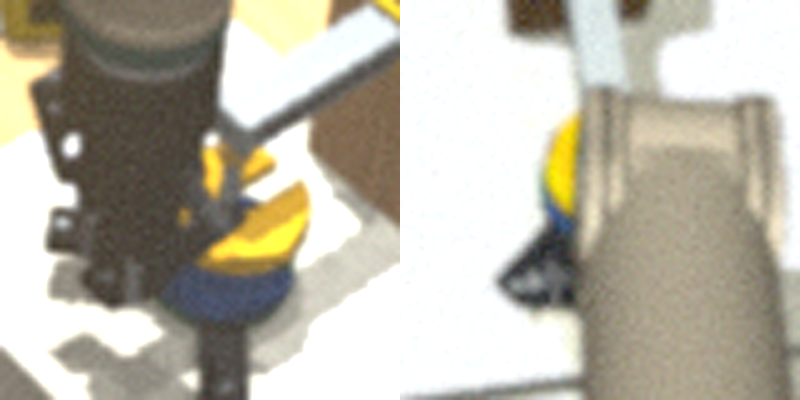

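>>> move_arm([
  [[-3.2,-0.4,0],[0,0,0],0.0],
  [[0,0,-8],[0,0,0],0.0],
  [[0,0,-8],[0,0,0],0.0],
  [[0,0,-4],[0,0,0],0.0],
  [[0,0,0],[0,0,0],0.0],
])

```text
clock: 45.18
eef_pos: [543.8, -34.4, 121.2]
tool_rot: [3.141, -0.001, -3.02]
force: [0.2, -0.1, -2.9]
width: 23.5
gripper_force: 59.2
```

>>> move_arm([
  [[0,0,-2],[0,0,0],0.0],
  [[0,0,-1.5],[0,0,0],0.0],
  [[0,0,0],[0,0,0],0.0],
])

```text
clock: 45.55
eef_pos: [544.0, -34.4, 118.3]
tool_rot: [3.142, 0.0, -3.02]
force: [-0.1, -0.1, -2.1]
width: 24.0
gripper_force: 59.2
```

>>> move_arm([
  [[0,0,-1.5],[0,0,0],0.0],
  [[0,0,-1],[0,0,0],0.0],
  [[0,0,0],[0,0,0],0.0],
])

```text
clock: 45.92
eef_pos: [544.0, -34.5, 116.2]
tool_rot: [-3.142, 0.0, -3.02]
force: [-1.5, -0.0, 3.6]
width: 23.9
gripper_force: 60.0
```

>>> move_arm([
  [[0,0,1],[0,0,0],0.0],
  [[0,0,0],[0,0,0],0.45],
  [[0,0,0],[0,0,0],0.45],
  [[0,0,0],[0,0,0],0.45],
  [[0,0,30],[0,0,0],0.45],
  [[0,0,35],[0,0,-10],0.45],
  [[-30,-3,10],[0,0,-10],0.4],
  [[-30,-3,0],[0,0,-10],0.4],
  [[-29,-3,0],[0,0,-10],0.4],
  [[0,0,0],[0,0,-10],0.4],
])

```text
clock: 47.18
eef_pos: [452.5, -43.6, 191.9]
tool_rot: [-3.141, -0.002, 2.384]
force: [0.3, 0.7, 0.3]
width: 34.4
gripper_force: 0.0
```

>>> move_arm([
  [[0,0,0],[0,0,-10],0.4],
  [[0,0,0],[0,0,-10],0.4],
  [[0,0,0],[0,0,-10],0.4],
  [[0,0,0],[0,0,-10],0.4],
  [[0,0,0],[0,0,0],0.4],
])

```text
clock: 47.8
eef_pos: [455.0, -43.4, 191.7]
tool_rot: [-3.142, 0.0, 1.694]
force: [0.8, 1.0, 0.2]
width: 34.5
gripper_force: 0.0
```

```bash
python3 - <<'E'
from st import *
i=cams.get_image("side"); cv2.imwrite("pics/side14.png",i); j=cams.get_image("top"); cv2.imwrite("pics/top14.png",j)
print(discs("side",i,"yellow",146)); print(discs("top",j,"yellow",146))
for n,im in(("side",i),("top",j)): print(n,tabang(n,im,(616.5,-25.5),146,150,225),tabang(n,im,(616.5,-25.5),134,115,160),tabang(n,im,(616.5,-25.5),122,215,260))
E
```

```text
[455.04118218 -43.35081127 191.69690272] 97.08633973486731 [0.7903357  1.01420319 0.1929629 ] 34.5031473346998 [-0.37  0.43  0.57  2.07 -0.34  0.73  0.53]
[ 0.12336488 -0.99236138] [0.99236138 0.12336488] [ 464.29354854 -117.77791464] along -72.65931737777223 lat 161.90680460422132
[(array([616.1, -30.2]), 40.4, -7.0, 149.6, array([383., 199.]))]
[(array([615.4, -27.2]), 41.0, -9.0, 137.9, array([342., 156.])), (array([682.5, 249.9]), 32.0, -100.0, 72.4, array([251., 137.]))]
side [191.4, 176.5, 177.8, 174.6, 171.6] [142.2, 148.3, 142.8, 142.6, 134.5] [239.9, 238.7, 237.0, 237.3, 236.6]
top [192.7, 191.7, 186.7, 185.9, 185.6] [138.6, 138.7, 139.1, 138.5, 140.0] [235.2, 236.5, 236.6, 235.5, 231.0]
```

>>> move_arm([
  [[0,0,-40],[0,0,-0.3],0.4],
  [[0,0,-40],[0,0,0],0.4],
  [[0,0,-25],[0,0,0],0.4],
  [[0,0,-6],[0,0,0],0.4],
  [[0,0,0],[0,0,0],0.4],
  [[0,0,0],[0,0,0],0.0],
  [[0,0,0],[0,0,0],0.0],
  [[0,0,0],[0,0,0],0.0],
])

```text
clock: 48.9
eef_pos: [455.0, -43.6, 81.4]
tool_rot: [3.141, 0.0, 1.687]
force: [-2.4, -0.8, 6.0]
width: 10.3
gripper_force: 62.0
```

>>> move_arm([
  [[0,0,15],[0,0,0],0.0],
  [[0,0,18],[0,0,0],0.0],
  [[0,0,18],[0,0,0],0.0],
  [[0,0,18],[0,0,0],0.0],
  [[0,0,7],[0,0,0],0.0],
  [[0,0,0],[0,0,0],0.0],
])

```text
clock: 49.65
eef_pos: [455.0, -43.6, 157.2]
tool_rot: [3.141, -0.0, 1.687]
force: [-2.4, -1.8, 2.5]
width: 10.4
gripper_force: 61.6
```

Raised 76 mm; continue to the stop.

>>> move_arm([
  [[0,0,2],[0,0,0],0.0],
  [[0,0,2],[0,0,0],0.0],
  [[0,0,0],[0,0,0],0.0],
])

```text
clock: 50.02
eef_pos: [454.9, -43.6, 160.5]
tool_rot: [-3.141, 0.0, 1.687]
force: [0.7, -2.8, -11.4]
width: 10.2
gripper_force: 59.8
```

>>> move_arm([
  [[0,0,1.5],[0,0,0],0.0],
  [[0,0,0],[0,0,0],0.0],
])

```text
clock: 50.28
eef_pos: [454.9, -43.6, 161.5]
tool_rot: [-3.141, 0.001, 1.687]
force: [4.3, -3.4, -22.5]
width: 10.7
gripper_force: 59.8
```

>>> move_arm([
  [[0,0,1],[0,0,0],0.0],
  [[0,0,0],[0,0,0],0.0],
  [[0,0,-0.5],[0,0,0],0.4],
  [[0,0,0],[0,0,0],0.4],
  [[0,0,0],[0,0,0],0.4],
  [[0,0,40],[0,0,0],0.4],
  [[0,0,40],[0,0,0],0.4],
  [[-20,50,20],[0,0,0],0.4],
  [[-20,50,0],[0,0,0],0.4],
  [[-20,50,0],[0,0,0],0.4],
])

```text
clock: 51.52
eef_pos: [394.5, 108.2, 263.7]
tool_rot: [3.14, -0.002, 1.687]
force: [1.4, 1.3, -0.2]
width: 34.1
gripper_force: 0.0
```

>>> move_arm([
  [[0,55,0],[0,0,0],0.4],
  [[0,55,0],[0,0,0],0.4],
  [[0,55,0],[0,0,0],0.4],
  [[0,0,0],[0,0,0],0.4],
])

```text
clock: 52.02
eef_pos: [394.1, 276.5, 262.8]
tool_rot: [3.141, -0.002, 1.695]
force: [0.3, -0.6, -0.6]
width: 34.1
gripper_force: 0.0
```

```bash
python3 - <<'E'
from st import *
i=cams.get_image("side"); cv2.imwrite("pics/side15.png",i); k=mask(i,"red"); k0=mask(cv2.imread("pics/side0.png"),"red")
for x in range(329,366,6): print(x,[(lambda y:(y.min()+180,y.max()+180))(np.flatnonzero(m[180:290,x])) for m in(k,k0)])
print(discs("side",i,"red",18))
cv2.imwrite("pics/s15.png",cv2.convertScaleAbs(cv2.resize(i[120:380,250:510],(590,590),interpolation=cv2.INTER_CUBIC),alpha=1.5))
E
```

```text
[394.0804458  276.48176589 262.83710044] 97.13689861267788 [ 0.28385056 -0.55474946 -0.59632561] 34.09406188639422 [-1.08  0.36  0.57  1.91 -0.24  0.93 -0.28]
[ 0.12424052 -0.99225213] [0.99225213 0.12424052] [403.39848443 202.06285596] along 252.41190132537184 lat 182.6569326451963
329 [(np.int64(206), np.int64(219)), (np.int64(207), np.int64(220))]
335 [(np.int64(212), np.int64(225)), (np.int64(213), np.int64(226))]
341 [(np.int64(218), np.int64(231)), (np.int64(219), np.int64(232))]
347 [(np.int64(230), np.int64(238)), (np.int64(231), np.int64(239))]
353 [(np.int64(236), np.int64(244)), (np.int64(237), np.int64(245))]
359 [(np.int64(242), np.int64(250)), (np.int64(243), np.int64(251))]
365 [(np.int64(248), np.int64(256)), (np.int64(249), np.int64(257))]
[(array([ 430.7, -300.5]), 41.8, 11.0, 189.5, array([384., 335.])), (array([517.8,  59.5]), 157.5, 152.0, 269.8, array([336., 221.])), (array([226.5, 630.3]), 91.0, -149.0, 271.1, array([169., 140.]))]
```

View pics/s15.png

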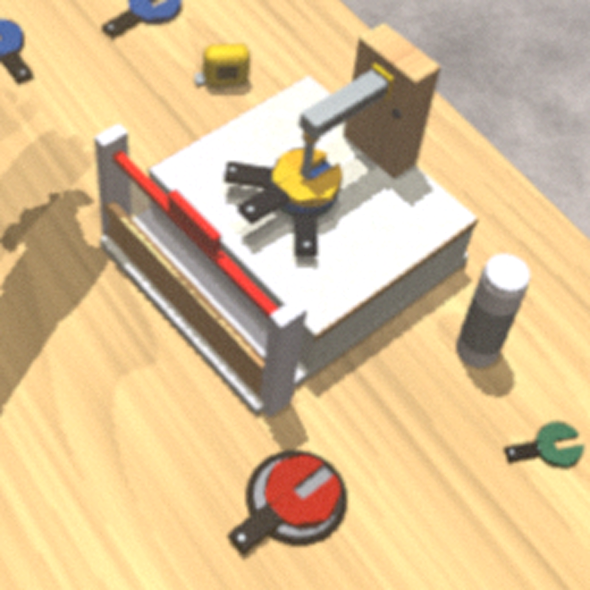

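The picture shows the guard up at its start height, the three discs stacked flat on the stem with their tabs fanned out, and the red disc on the mat about 5 mm off centre. I'm handing in.

```bash
python3 -c "
from cell import ctrl
print(ctrl.finish_job())"
```

```text
the job is handed in; nothing more can be done
None
```

I handed the job in with the red disc flat on the mat, about 5 mm off its centre; the green, blue and yellow discs home on the stem, their slots about 47 and 50 degrees apart; and the guard lowered for the work and raised fully to its stop at the end.

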